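# Park the microscope and balance accessories on their silhouettes

## Robot

A 7-joint arm with a two-finger parallel gripper is mounted at the origin on the work surface. World frame = base frame: x ahead of the robot, y to its left, z up, the work surface at z = 0. Lengths are in m, angles in rad, forces in N, time in s.
With the tool pointing down it reaches from about 0.425 to 0.8 m from the base axis. Payload 8.3 kg.
Tool frame: the origin (TCP) lies between the finger pads; the fingertips stand 11 mm ahead of it and the grasp point (between the pads) lies 8 mm behind it; z points along the fingers, x is the direction in which the jaws open and shut, and the axes are right-handed (so a half turn about z gives the same grasp; the last joint's range is limited). The gripper opens to 85 mm and grips with 20 to 120 N. Pads are 22 mm wide; open, the fingers measure 114 mm over their backs; the gripper's body (76 mm by 85 mm) begins 54 mm behind the grasp point. The pads swing forward as they close: fully open they stand 13 mm farther back than shut.
Start: joints at [-1.292, 0.383, 0.016, 1.37, -0.006, 1.388, -0.046], TCP at [0.209, 0.589, 0.242] pointing down, gripper open.
Joint ranges: [-2.95, 2.95], [-0.25, 2.06], [-1.52, 1.56], [0.18, 2.33], [-1.44, 4.58], [0.02, 2.06], [-3.01, 3.01]. Speed limits (rad/s): [2.39, 2.39, 3.01, 3.01, 3.14, 3.14, 3.14].

## Interface

Orientations are given as a rotation vector (axis times angle).
In Python, from rig import * gives the robot as it stands.
- The arm moves only by the tool play_rows, never from a script. Its argument "moves" is a list of rows, each an object of numbers: "claw": the closure, from 0 (fully open) to 1 (shut); "tx", "ty", "tz": the shift along the tool's x, y, z in m; "rx", "ry", "rz": the turn, a rotation vector about the tool's x, y, z in degrees. A call has exactly 10 rows; each row shifts and turns the pose as measured when the row begins, along the tool's axes as they then stand; what a row does not reach is not made up. A row lasts 1/8 s, in which the tool goes at most 62.5 mm and 10.7 degrees, less where a joint would pass 70% of its speed; a pose out of reach is approached as far as the arm can. A call is refused whole if a number of a shift passes 0.0625 or a number of a turn 10.7, either way. A call with a gripper value outside its range is refused whole. The fingers move at their own pace and stop on an object; "newtons" is the grip in N (left out, the last holds). Time passes only in rows, so rows that do not move let the fingers close, or fill a call up. It gives the time, the measured TCP pose, the force and the opening at its end, in the units of the state.
- sense(): the state, without advancing time (a new reading comes with each control period).
- snapshot(name): name is "scene" or "top" or "wrist"; returns (picture, depth): 400x640x3 uint8, red, green, blue; 400x640 float32, m along the optical axis (not along the pixel's ray), 0 where there is no reading.
- calibration(name): a dict with "fx", "fy", "cx", "cy" (pixels), "origin" and "rotation" of the camera in the world. Camera axes: x right, y down, z forward; pixel columns grow to the right and rows downward; lengths in m; the calibration is good to about 2 mm. A picture is of the moment at which its call begins: read the wrist's pose just before it. calibration takes no time and is no camera call; for the wrist camera it gives the pose at the moment of the call.
- hand_in(): hands the job in, once; it reports no verdict.
The state is a dict: "clock": time; "qpos": joint angles; "dq": joint speeds; "effort": joint torques, N m; "ee_pos": TCP position; "tool_rot": TCP orientation; "ft_force": force on the tool from outside, world axes, zero at the start; "ft_torque": the same for the moment, N m; "gripper_width": finger opening in m.
Only numpy, scipy, OpenCV 4.12 (cv2) and the standard library are available. Lean on these libraries where they do the work, as an engineer would, in place of code of your own. Each camera call takes 0.05 s, during which the arm holds its last target.

## Task

Tidy the bench after the session: put the eyepiece, the steel ring, the cuvette block and the cross-shaped stirrer each on the pad whose dark silhouette matches it, the same way up as it stands now, centred on the silhouette, with the block and the cross turned to line up with theirs. Set each one down gently, do not drop it, and leave the bowl and the bottle where they stand.

Things in the scene. Friction and masses are not known exactly. Their poses are not given: they have to be found in the camera images.
- eyepiece_mid (a point): Microscope eyepiece, loose: a black round barrel standing upright, 50 mm tall, 36 mm diameter up to 30 mm above its underside and 41 mm diameter in the top 20 mm. About 0.12 kg. The point is at its centre, 25 mm above its underside; z is its axis, up.
- ring_mid (a point): Draught ring of the balance, loose: a plain bright steel ring lying flat, outer diameter 58 mm, hole 42 mm, 32 mm tall. About 0.22 kg. The point is at its centre (in the hole), 16 mm above its underside; z is its axis, up.
- block_mid (a point): Cuvette block, loose: an oblong aluminium block with four square wells in its top, 76 mm (along its x) by 32 mm (along its y) by 36 mm tall. About 0.2 kg. The point is at its centre, 18 mm above its underside; z up.
- cross_mid (a point): Cross-shaped white stirrer, loose: two bars 54 mm long and 18 mm wide crossing at right angles, along its x and y, 24 mm tall. About 0.09 kg. The point is at its centre, 12 mm above its underside; z up. It can be held across the ends of two opposite arms (54 mm).
- mark_eyepiece (a point): Pale square pad, 92 x 92 x 4 mm, fixed flat on the bench, with a flat dark silhouette at its centre: a small full disc, 45 mm across: the place of the eyepiece. The point is at the centre of the silhouette on the pad's top face (4 mm above the bench); z up, x and y along the pad's edges.
- mark_ring (a point): Pale square pad, 92 x 92 x 4 mm, fixed flat on the bench, with a flat dark silhouette at its centre: a broad ring, 62 mm across with a pale middle of 38 mm: the place of the steel ring. The point is at the centre of the silhouette on the pad's top face (4 mm above the bench); z up, x and y along the pad's edges.
- mark_block (a point): Pale square pad, 92 x 92 x 4 mm, fixed flat on the bench, with a flat dark silhouette at its centre: an oblong, 80 mm along x by 36 mm along y: the place of the cuvette block (either way round). The point is at the centre of the silhouette on the pad's top face (4 mm above the bench); z up, x and y along the pad's edges.
- mark_cross (a point): Pale square pad, 92 x 92 x 4 mm, fixed flat on the bench, with a flat dark silhouette at its centre: a cross, arms 58 mm long and 22 mm wide along x and y: the place of the cross-shaped stirrer (any of its four ways round). The point is at the centre of the silhouette on the pad's top face (4 mm above the bench); z up, x and y along the pad's edges.
- dish: Bystander, loose: white ceramic bowl, 76 mm across, 30 mm tall. Origin at the centre of its underside. Not to be disturbed.
- bottle: Bystander, loose: white plastic bottle with a grey cap, 56 mm diameter, 150 mm tall. Origin at the centre of its underside. Not to be disturbed.
Not all that is in view belongs to the job. What is shaped like the part that bears cross_mid but blue or pink is not meant.

How it is judged:
At the end, for the whole second after the job is handed in: Each of the four accessories rests upright (tilt under 0.12 rad) on the pad with its own silhouette, its centre within 12 mm of the silhouette's centre, the block and the cross turned within 0.25 rad of theirs (block either way round, cross any of four), all at rest (horizontal distance between eyepiece_mid and mark_eyepiece below 0.012 m and z of eyepiece_mid in the frame of mark_eyepiece between 0.021 and 0.029 m and angle between each of eyepiece_mid, ring_mid, block_mid, cross_mid's own z axis and vertical below 0.12 rad and linear speed of each of eyepiece, ring, block, cross below 0.02 m/s and horizontal distance between ring_mid and mark_ring below 0.012 m and z of ring_mid in the frame of mark_ring between 0.012 and 0.02 m and horizontal distance between block_mid and mark_block below 0.012 m and z of block_mid in the frame of mark_block between 0.014 and 0.022 m and horizontal distance between cross_mid and mark_cross below 0.012 m and z of cross_mid in the frame of mark_cross between 0.008 and 0.016 m and angle between the x axis of block_mid and the x axis of mark_block, either way round below 0.25 rad and (angle between the x axis of cross_mid and the x axis of mark_cross, either way round below 0.25 rad or angle between the x axis of cross_mid and the y axis of mark_cross, either way round below 0.25 rad)); the robot touches nothing.
It fails at once if one of the four accessories is let go more than 25 mm above where it rests on its pad (dropped) ((height (world z) of eyepiece_mid above 0.054 m and contact force between eyepiece and the fingers below 0.01 N) or (height (world z) of ring_mid above 0.045 m and contact force between ring and the fingers below 0.01 N) or (height (world z) of block_mid above 0.047 m and contact force between block and the fingers below 0.01 N) or (height (world z) of cross_mid above 0.041 m and contact force between cross and the fingers below 0.01 N)).
It fails at once if the bowl or the bottle is shifted by more than 20 mm or tipped (distance of any of dish, bottle from where it was at the start of the episode above 0.02 m or angle between any of dish, bottle's own z axis and vertical above 0.3 rad).
It also fails if it takes over 99 s, if anything falls off the work surface, if the arm or the gripper's body presses on something with over 40 N, if the wrist force passes 120 N, or if a joint passes its speed limit or range.

## Working session

There is one attempt and no reset: what is moved stays moved. The work goes in short steps, Python scripts to look and compute and a tool call to move; the robot and the scene stay as the last step left them, time stands still between calls to the robot, and variables do not carry over. Pictures are saved under pics/ and viewed, and the job is handed in when it is done.

Besides the shell and the picture viewer there is one more tool, called after "Call:" as a command line: name --argument value ..., lists and objects as JSON in quotes. play_rows: Moves the arm, as the interface text tells. Its arguments: {"type":"object","properties":{"moves":{"type":"array","items":{"type":"object","properties":{"claw":{"type":"number"},"tx":{"type":"number"},"ty":{"type":"number"},"tz":{"type":"number"},"rx":{"type":"number"},"ry":{"type":"number"},"rz":{"type":"number"}}}},"newtons":{"type":"number"}},"required":["moves"]}

```bash
mkdir -p pics; ls; python3 - <<'E'
from rig import *
import cv2
print(sense())
for n in ["scene","top","wrist"]:
    p,d=snapshot(n); cv2.imwrite(f"pics/{n}0.png",p[:,:,::-1]); 
    import numpy as np
    np.save(f"pics/{n}0.npy",d); c=calibration(n); print(n,c)
E
```

```text
pics
{'clock': 0.0, 'qpos': array([-1.29192821,  0.38424221,  0.0163887 ,  1.37119602, -0.0062797 ,
        1.38820962, -0.04648719]), 'dq': array([ 0.00010181, -0.0012582 ,  0.00043861, -0.00228238, -0.00095944,
        0.00026994,  0.00110392]), 'effort': array([ 6.09097187e-04, -6.27594852e+01,  8.44424609e-01, -3.71816325e+01,
        1.64654228e-02,  1.42495907e-02, -2.74073210e-05]), 'ee_pos': array([0.20928426, 0.58838571, 0.2412575 ]), 'tool_rot': array([ 2.56580248e+00,  1.81071006e+00, -2.51385413e-03]), 'ft_force': array([-0.24960523, -0.87411519, -0.11967617]), 'ft_torque': array([-0.01769987, -0.01489939,  0.00079419]), 'gripper_width': 0.08520910101073996}
scene {'fx': 387.3914993102819, 'fy': 387.3914993102819, 'cx': 321.66576584029394, 'cy': 202.7020983616553, 'origin': array([0.83028406, 0.55375559, 0.8004316 ]), 'rotation': array([-0.83594037, -2.63751806,  1.00616394])}
top {'fx': 404.58930148450696, 'fy': 404.58930148450696, 'cx': 313.41633893616205, 'cy': 201.04308350160113, 'origin': array([0.32154515, 0.01550847, 1.12829382]), 'rotation': array([-2.17122727,  2.1231417 , -0.18925686])}
wrist {'fx': 330.45717300969176, 'fy': 330.45717300969176, 'cx': 317.63471218920495, 'cy': 200.24708145264808, 'origin': array([0.13874084, 0.61284919, 0.37186391]), 'rotation': array([2.35894739, 1.6654027 , 0.24682113])}
```

View pics/top0.png

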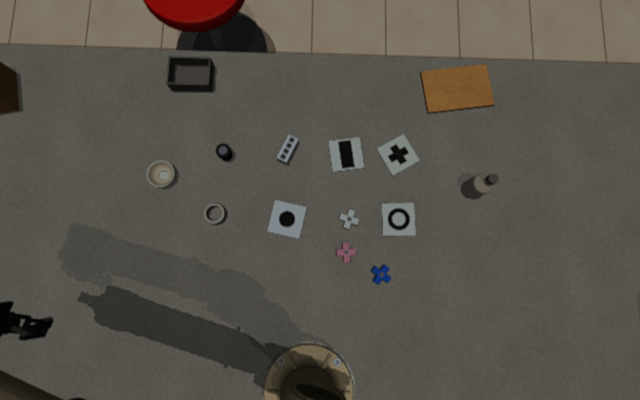

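View pics/scene0.png

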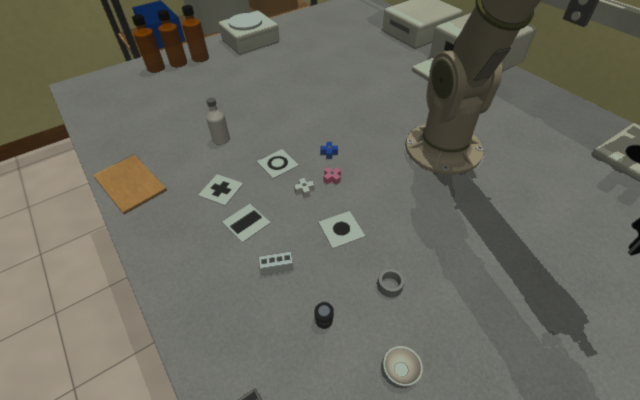

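View pics/wrist0.png

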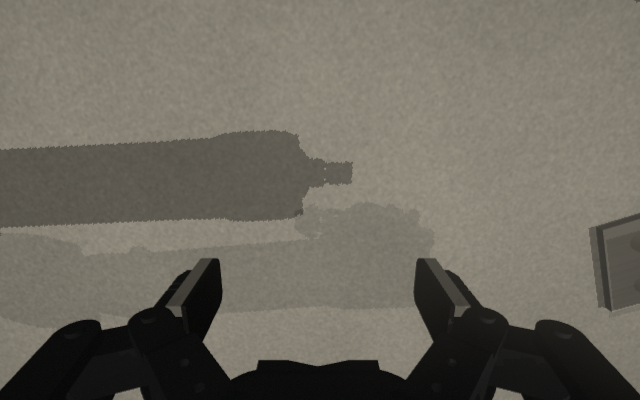

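Top view: eyepiece at (224,152), ring (214,214), block (288,149), white cross (349,219). The pads are block (347,154), cross (398,154), eyepiece (287,219) and ring (398,219), with the bowl at (161,174) and the bottle at (485,183). There are three cross candidates: white (349,219), pink (346,252) and blue (381,274). The white one fits the description.

```bash
cat > h.py <<'E'
import numpy as np, cv2
from scipy.spatial.transform import Rotation as R
def ray(c,uv,z):
    uv=np.atleast_2d(np.asarray(uv,float))
    d=np.c_[(uv[:,0]-c['cx'])/c['fx'],(uv[:,1]-c['cy'])/c['fy'],np.ones(len(uv))]
    d=R.from_rotvec(c['rotation']).apply(d); o=np.asarray(c['origin'])
    return o+d*((z-o[2])/d[:,2])[:,None]
def rect(c,img,z,x0,x1,y0,y1,s=0.0005):
    "orthorectify plane z: rows = x descending, cols = y descending"
    X,Y=np.meshgrid(np.arange(x1,x0,-s),np.arange(y1,y0,-s),indexing='ij')
    P=np.stack([X,Y,np.full_like(X,z)],-1).reshape(-1,3)-c['origin']
    P=R.from_rotvec(c['rotation']).inv().apply(P)
    u=(P[:,0]/P[:,2]*c['fx']+c['cx']).reshape(X.shape).astype('f4')
    v=(P[:,1]/P[:,2]*c['fy']+c['cy']).reshape(X.shape).astype('f4')
    return cv2.remap(img,u,v,cv2.INTER_LINEAR)
E
python3 - <<'E'
from rig import *; from h import *
im=cv2.imread('pics/top0.png')
cr=im[120:300,140:500]; cv2.imwrite('pics/topcrop.png',cv2.resize(cr[:, :],(800,400),interpolation=cv2.INTER_CUBIC))
for n in['top','scene']:
    c=calibration(n); d=np.load(f'pics/{n}0.npy')
    pts={'top':dict(eye=(224,152),ring=(214,214),block=(288,149),cross=(349,219),mb=(347,154),mc=(398,154),me=(287,219),mr=(398,219),dish=(161,174),bottle=(485,183)),
     'scene':dict(eye=(324,315),ring=(391,283),block=(276,263),cross=(305,186),mb=(246,223),mc=(220,189),me=(342,229),mr=(277,163),dish=(402,367),bottle=(218,125))}[n]
    for k,v in pts.items():
        z={'eye':.05,'ring':.032,'block':.036,'cross':.024,'dish':.03}.get(k,.004)
        print(n,k,ray(c,v,z)[0].round(3), d[v[1],v[0]])
E
```

```text
top eye [0.624 0.246 0.05 ] 1.105723
top ring [0.454 0.267 0.032] 1.1265365
top block [0.641 0.072 0.036] 1.1295925
top cross [ 0.45  -0.101  0.024] 1.1109141
top mb [ 0.64  -0.096  0.004] 1.1629331
top mc [ 0.644 -0.244  0.004] 1.1675053
top me [0.448 0.07  0.004] 1.1251094
top mr [ 0.456 -0.241  0.004] 1.1376842
top dish [0.562 0.419 0.03 ] 0.0
top bottle [ 0.565 -0.492  0.004] 1.0349208
scene eye [0.634 0.258 0.05 ] 0.79616725
scene ring [0.464 0.275 0.032] 0.8989556
scene block [0.648 0.083 0.036] 0.8988439
scene cross [ 0.451 -0.095  0.024] 1.0755211
scene mb [ 0.642 -0.089  0.004] 1.0195223
scene mc [ 0.645 -0.243  0.004] 1.1000229
scene me [0.448 0.074 0.004] 1.002063
scene mr [ 0.457 -0.242  0.004] 1.1679578
scene dish [0.567 0.424 0.03 ] 0.7670524
scene bottle [ 0.523 -0.521  0.004] 1.1828276
```

View pics/topcrop.png

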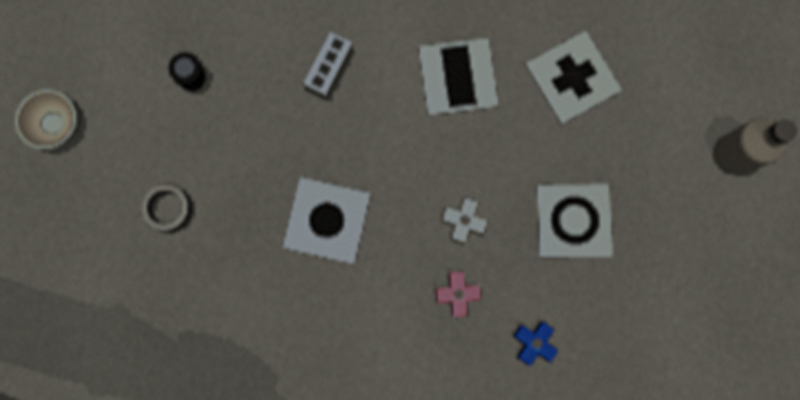

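The crop confirms the white cross at (465,220); pink and blue sit below it. Next I'll measure precisely on rectified planes.

```bash
python3 - <<'E'
from rig import *; from h import *
obj=dict(eye=(.624,.246,.05),ring=(.456,.268,.032),block=(.643,.074,.036),cross=(.45,-.099,.024),mb=(.64,-.094,.004),mc=(.644,-.244,.004),me=(.448,.071,.004),mr=(.456,-.241,.004))
rows=[]
for n in['top','scene']:
    im=cv2.imread(f'pics/{n}0.png'); c=calibration(n); r=[]
    for k,(x,y,z) in obj.items():
        h=.06; t=rect(c,im,z,x-h,x+h,y-h,y+h,.0006)
        t=cv2.convertScaleAbs(t,alpha=1.5)
        r.append(t[:200,:200])
        g=cv2.GaussianBlur(cv2.cvtColor(t,6),(0,0),2)
        if k[0]=='m' or k in('block','cross'):
            th,m=cv2.threshold(g,0,255,cv2.THRESH_OTSU)
            cs,hi=cv2.findContours(m,cv2.RETR_EXTERNAL,2)
            cs=max(cs,key=cv2.contourArea)
            rc=cv2.minAreaRect(cs); u,v=rc[0]
            print(n,k,'outer',round(x+h-v*.0006,4),round(y+h-u*.0006,4),np.round(np.array(rc[1])*.6,1),round(rc[2],1))
            if k[0]=='m':
                mm=np.zeros_like(m);cv2.drawContours(mm,[cv2.convexHull(cs)],-1,255,-1)
                dk=cv2.erode(mm,np.ones((9,9)))&~m
                c2,_=cv2.findContours(dk,cv2.RETR_EXTERNAL,2);c2=max(c2,key=cv2.contourArea)
                rc=cv2.minAreaRect(c2);u,v=rc[0]
                print('    sil',round(x+h-v*.0006,4),round(y+h-u*.0006,4),np.round(np.array(rc[1])*.6,1),round(rc[2],1))
    rows+= [np.hstack(r[:4]),np.hstack(r[4:])]
cv2.imwrite('pics/mont.png',cv2.resize(np.vstack(rows),(600,600)))
E
```

```text
top block outer 0.6453 0.0747 [32.1 76.1] 24.9
top cross outer 0.4513 -0.1013 [45.1 44.8] 62.8
top mb outer 0.6403 -0.0937 [119.4 119.4] 90.0
    sil 0.6406 -0.0932 [77.9 34.6] 81.6
top mc outer 0.6443 -0.2437 [119.4 119.4] 90.0
    sil 0.644 -0.2432 [50.3 49.8] 13.7
top me outer 0.4493 0.0712 [93.5 94.2] 11.5
    sil 0.4498 0.071 [46.8 45.6] 90.0
top mr outer 0.456 -0.2418 [95.1 94.3] 87.5
    sil 0.4566 -0.2422 [63.6 62.4] 90.0
scene block outer 0.6437 0.0732 [33.6 77.5] 24.8
scene cross outer 0.4504 -0.1022 [46.7 45.9] 63.4
scene mb outer 0.6403 -0.0937 [119.4 119.4] 90.0
    sil 0.6399 -0.0947 [79.1 35.1] 81.0
scene mc outer 0.6431 -0.2452 [95.1 94.8] 59.3
    sil 0.643 -0.2449 [56.8 55. ] 14.4
scene me outer 0.4483 0.0697 [94.1 93.3] 11.8
    sil 0.4483 0.0692 [47.4 46.8] 90.0
scene mr outer 0.4553 -0.2442 [93.6 94.4] 87.9
    sil 0.4556 -0.2439 [65.2 64.1] 26.6
```

View pics/mont.png

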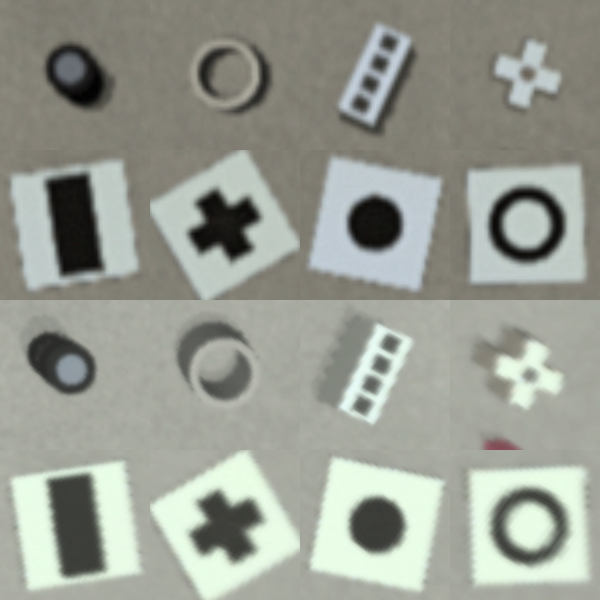

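```bash
cat >> h.py <<'E'
def plan(s,x,y,z,alpha=None):
    "shift needed in current tool axes (mm) and after an rz turn to reach jaw yaw alpha (mod 180)"
    r=R.from_rotvec(s['tool_rot']); M=r.as_matrix(); a=np.degrees(np.arctan2(M[1,0],M[0,0]))
    d=np.array([x,y,z])-s['ee_pos']
    print('t',round(s['clock'],2),'pos',s['ee_pos'].round(4),'yaw',a.round(1),'tilt',np.degrees(np.arccos(-M[2,2])).round(2),'w',round(s['gripper_width'],4),'q7',s['qpos'][6].round(2))
    print(' need now-axes mm',(M.T@d*1000).round(1))
    # levelling turn in tool axes (deg)
    print(' level rx,ry', np.degrees(np.cross([0,0,1],M.T@np.array([0,0,-1]))).round(2)[:2])
    if alpha is not None:
        t=(alpha-a+90)%180-90
        b=np.radians(a+t); M2=np.array([[np.cos(b),np.sin(b),0],[np.sin(b),-np.cos(b),0],[0,0,-1]]).T
        print(' turn rz',round(-t,1),' need after-turn mm',(M2.T@d*1000).round(1))
E
python3 - <<'E'
from rig import *; from h import *
plan(sense(),.629,.250,.16,70)
E
```

```text
t 0.15 pos [0.2093 0.5885 0.2415] yaw 70.4 tilt 0.09 w 0.0856 q7 -0.05
 need now-axes mm [-178.1  508.8   81.8]
 level rx,ry [0.   0.09]
 turn rz 0.4  need after-turn mm [-174.5  510.1   81.5]
```

Call:
play_rows --moves '[{"claw": 0,"tx": -0.018,"ty": 0.051,"tz": 0.004},{"claw": 0,"tx": -0.018,"ty": 0.051,"tz": 0.004},{"claw": 0,"tx": -0.018,"ty": 0.051,"tz": 0.004},{"claw": 0,"tx": -0.018,"ty": 0.051,"tz": 0.004},{"claw": 0,"tx": -0.018,"ty": 0.051,"tz": 0.004},{"claw": 0,"tx": -0.018,"ty": 0.051,"tz": 0.004},{"claw": 0,"tx": -0.018,"ty": 0.051,"tz": 0.004},{"claw": 0,"tx": -0.018,"ty": 0.051,"tz": 0.004},{"claw": 0,"tx": -0.018,"ty": 0.051,"tz": 0.004},{"claw": 0,"tx": -0.016,"ty": 0.05,"tz": 0.004}]' --newtons 40

```text
invalid input at $.moves[0]: expected keys claw, tx, ty, tz, rx, ry, rz
```

```bash
python3 - <<'E'
from rig import *; from h import *
plan(sense(),.629,.250,.033,70)
c=calibration('wrist');p,d=snapshot('wrist');cv2.imwrite('pics/w1.png',p[:,:,::-1])
t=rect(c,p[:,:,::-1].copy(),.05,.569,.689,.19,.31,.0003);cv2.imwrite('pics/w1r.png',t)
E
```

```text
t 0.15 pos [0.2093 0.5885 0.2415] yaw 70.4 tilt 0.09 w 0.0856 q7 -0.05
 need now-axes mm [-177.9  508.8  208.8]
 level rx,ry [0.   0.09]
 turn rz 0.4  need after-turn mm [-174.5  510.1  208.5]
```

View pics/w1.png

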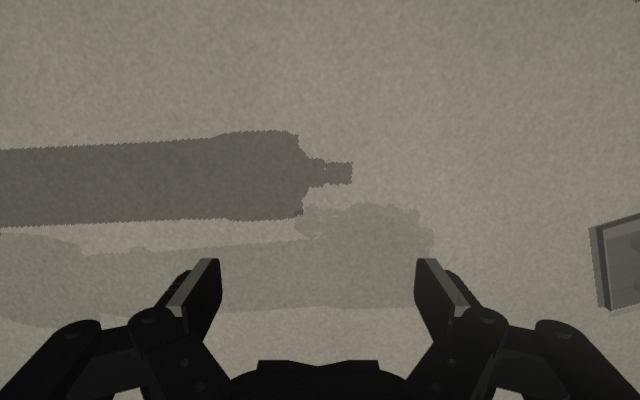

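View pics/w1r.png

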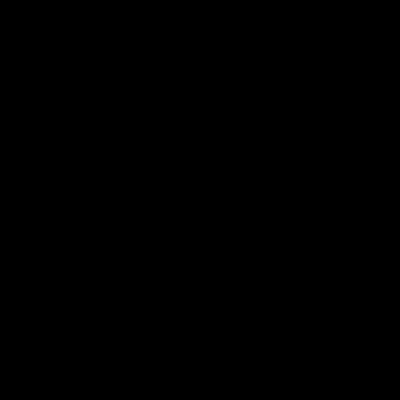

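The move was refused because a row needs all seven keys. The wrist picture still shows the start view.

Call:
play_rows --moves '[{"claw": 0,"tx": -0.018,"ty": 0.051,"tz": 0.004,"rx": 0,"ry": 0,"rz": 0},{"claw": 0,"tx": -0.018,"ty": 0.051,"tz": 0.004,"rx": 0,"ry": 0,"rz": 0},{"claw": 0,"tx": -0.018,"ty": 0.051,"tz": 0.004,"rx": 0,"ry": 0,"rz": 0},{"claw": 0,"tx": -0.018,"ty": 0.051,"tz": 0.004,"rx": 0,"ry": 0,"rz": 0},{"claw": 0,"tx": -0.018,"ty": 0.051,"tz": 0.004,"rx": 0,"ry": 0,"rz": 0},{"claw": 0,"tx": -0.018,"ty": 0.051,"tz": 0.004,"rx": 0,"ry": 0,"rz": 0},{"claw": 0,"tx": -0.018,"ty": 0.051,"tz": 0.004,"rx": 0,"ry": 0,"rz": 0},{"claw": 0,"tx": -0.018,"ty": 0.051,"tz": 0.004,"rx": 0,"ry": 0,"rz": 0},{"claw": 0,"tx": -0.018,"ty": 0.051,"tz": 0.004,"rx": 0,"ry": 0,"rz": 0},{"claw": 0,"tx": -0.016,"ty": 0.05,"tz": 0.004,"rx": 0,"ry": 0,"rz": 0}]' --newtons 40

```text
clock: 1.45
ee_pos: [0.6373, 0.2468, 0.1976]
tool_rot: [-2.553, -1.827, 0.006]
ft_force: [1.3, 1.1, 0.8]
gripper_width: 0.0857
```

```bash
python3 - <<'E'
from rig import *; from h import *
plan(sense(),.629,.250,.033,70)
c=calibration('wrist');p,d=snapshot('wrist');cv2.imwrite('pics/w2.png',p[:,:,::-1])
t=rect(c,p[:,:,::-1].copy(),.05,.569,.689,.19,.31,.0003);cv2.imwrite('pics/w2r.png',t)
E
```

```text
t 1.45 pos [0.6373 0.2468 0.1976] yaw 71.2 tilt 0.24 w 0.0857 q7 0.91
 need now-axes mm [  0.6  -8.3 164.7]
 level rx,ry [-0.22  0.1 ]
 turn rz 1.2  need after-turn mm [  0.2  -8.9 164.6]
```

View pics/w2.png

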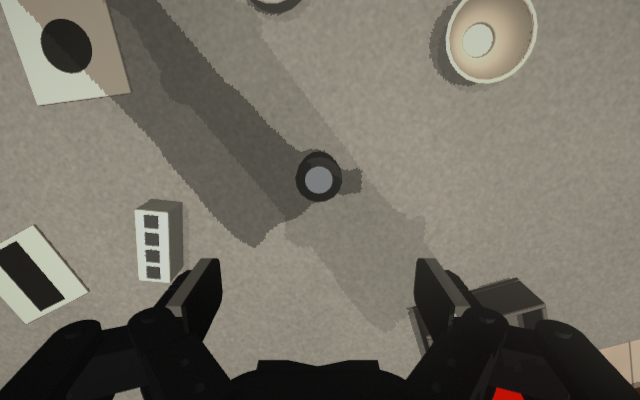

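View pics/w2r.png

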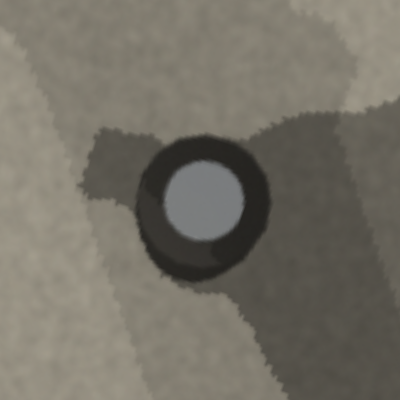

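Wrist picture: the eyepiece is at (319,178). Rectified, it lies at (0.6287, 0.249), within 1 mm of the other views.

Call:
play_rows --moves '[{"claw": 0,"tx": 0,"ty": -0.008,"tz": 0.01,"rx": 0,"ry": 0,"rz": 0},{"claw": 0,"tx": 0,"ty": 0,"tz": 0.025,"rx": 0,"ry": 0,"rz": 0},{"claw": 0,"tx": 0,"ty": 0,"tz": 0.03,"rx": 0,"ry": 0,"rz": 0},{"claw": 0,"tx": 0,"ty": 0,"tz": 0.03,"rx": 0,"ry": 0,"rz": 0},{"claw": 0,"tx": 0,"ty": 0,"tz": 0.025,"rx": 0,"ry": 0,"rz": 0},{"claw": 0,"tx": 0,"ty": 0,"tz": 0.015,"rx": 0,"ry": 0,"rz": 0},{"claw": 0,"tx": 0,"ty": 0,"tz": 0.01,"rx": 0,"ry": 0,"rz": 0},{"claw": 0,"tx": 0,"ty": 0,"tz": 0.005,"rx": 0,"ry": 0,"rz": 0},{"claw": 0,"tx": 0,"ty": 0,"tz": 0,"rx": 0,"ry": 0,"rz": 0},{"claw": 0,"tx": 0,"ty": 0,"tz": 0,"rx": 0,"ry": 0,"rz": 0}]'

```text
clock: 2.75
ee_pos: [0.6294, 0.245, 0.04]
tool_rot: [2.558, 1.824, -0.009]
ft_force: [0.5, -0.2, 0.5]
gripper_width: 0.0855
```

```bash
python3 - <<'E'
from rig import *; from h import *
plan(sense(),.6287,.249,.033,70)
E
```

```text
t 2.75 pos [0.6294 0.245  0.04  ] yaw 71.0 tilt 0.34 w 0.0855 q7 0.92
 need now-axes mm [ 3.6 -2.   7. ]
 level rx,ry [-0.2   0.28]
 turn rz 1.0  need after-turn mm [ 3.6 -2.   7. ]
```

Call:
play_rows --moves '[{"claw": 0,"tx": 0.004,"ty": -0.002,"tz": 0.004,"rx": 0,"ry": 0,"rz": 0},{"claw": 0,"tx": 0,"ty": 0,"tz": 0.004,"rx": 0,"ry": 0,"rz": 0},{"claw": 0.3,"tx": 0,"ty": 0,"tz": 0,"rx": 0,"ry": 0,"rz": 0},{"claw": 0.6,"tx": 0,"ty": 0,"tz": 0,"rx": 0,"ry": 0,"rz": 0},{"claw": 1,"tx": 0,"ty": 0,"tz": 0,"rx": 0,"ry": 0,"rz": 0},{"claw": 1,"tx": 0,"ty": 0,"tz": 0,"rx": 0,"ry": 0,"rz": 0},{"claw": 1,"tx": 0,"ty": 0,"tz": 0,"rx": 0,"ry": 0,"rz": 0},{"claw": 1,"tx": 0,"ty": 0,"tz": 0,"rx": 0,"ry": 0,"rz": 0},{"claw": 1,"tx": 0,"ty": 0,"tz": 0,"rx": 0,"ry": 0,"rz": 0},{"claw": 1,"tx": 0,"ty": 0,"tz": 0,"rx": 0,"ry": 0,"rz": 0}]'

```text
clock: 4.0
ee_pos: [0.6297, 0.2499, 0.033]
tool_rot: [2.558, 1.823, -0.005]
ft_force: [0.3, -0.6, -0.2]
gripper_width: 0.0399
```

```bash
python3 - <<'E'
from rig import *; from h import *
plan(sense(),.449,.070,.12)
E
```

```text
t 4.0 pos [0.6297 0.2499 0.033 ] yaw 71.0 tilt 0.2 w 0.0399 q7 0.92
 need now-axes mm [-229.3 -112.3  -86.1]
 level rx,ry [-0.09  0.17]
```

Call:
play_rows --moves '[{"claw": 1,"tx": 0,"ty": 0,"tz": -0.02,"rx": 0,"ry": 0,"rz": 0},{"claw": 1,"tx": 0,"ty": 0,"tz": -0.03,"rx": 0,"ry": 0,"rz": 0},{"claw": 1,"tx": -0.016,"ty": -0.008,"tz": -0.02,"rx": 0,"ry": 0,"rz": 0},{"claw": 1,"tx": -0.037,"ty": -0.018,"tz": 0,"rx": 0,"ry": 0,"rz": 0},{"claw": 1,"tx": -0.042,"ty": -0.02,"tz": 0,"rx": 0,"ry": 0,"rz": 0},{"claw": 1,"tx": -0.042,"ty": -0.02,"tz": 0,"rx": 0,"ry": 0,"rz": 0},{"claw": 1,"tx": -0.042,"ty": -0.02,"tz": 0,"rx": 0,"ry": 0,"rz": 0},{"claw": 1,"tx": -0.035,"ty": -0.018,"tz": 0,"rx": 0,"ry": 0,"rz": 0},{"claw": 1,"tx": -0.015,"ty": -0.008,"tz": 0,"rx": 0,"ry": 0,"rz": 0},{"claw": 1,"tx": 0,"ty": 0,"tz": 0,"rx": 0,"ry": 0,"rz": 0}]'

```text
clock: 5.25
ee_pos: [0.448, 0.0659, 0.1173]
tool_rot: [2.557, 1.82, 0.017]
ft_force: [0.9, 0.1, -0.6]
gripper_width: 0.0396
```

```bash
python3 - <<'E'
from rig import *; from h import *
plan(sense(),.449,.070,.038)
c=calibration('wrist');p,d=snapshot('wrist');cv2.imwrite('pics/w3.png',p[:,:,::-1])
t=rect(c,p[:,:,::-1].copy(),.004,.389,.509,.01,.13,.0003);cv2.imwrite('pics/w3r.png',t)
E
```

```text
t 5.25 pos [0.448  0.0659 0.1173] yaw 70.9 tilt 0.65 w 0.0396 q7 1.06
 need now-axes mm [ 3.6 -1.1 79.3]
 level rx,ry [ 0.5  -0.42]
```

View pics/w3.png

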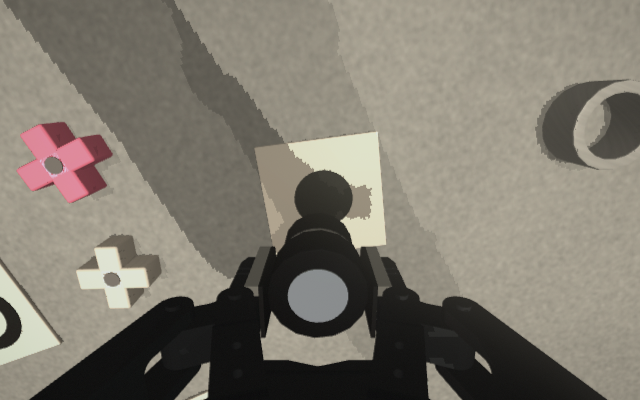

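View pics/w3r.png

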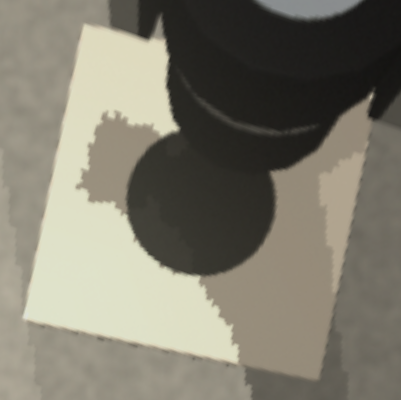

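Wrist picture: the eyepiece is held and the disc is below it at (323,199). Rectified, the disc centre is (0.4484, 0.0697).

Call:
play_rows --moves '[{"claw": 1,"tx": 0.003,"ty": -0.001,"tz": 0.01,"rx": 0.5,"ry": -0.4,"rz": 0},{"claw": 1,"tx": 0,"ty": 0,"tz": 0.015,"rx": 0,"ry": 0,"rz": 0},{"claw": 1,"tx": 0,"ty": 0,"tz": 0.015,"rx": 0,"ry": 0,"rz": 0},{"claw": 1,"tx": 0,"ty": 0,"tz": 0.012,"rx": 0,"ry": 0,"rz": 0},{"claw": 1,"tx": 0,"ty": 0,"tz": 0.01,"rx": 0,"ry": 0,"rz": 0},{"claw": 1,"tx": 0,"ty": 0,"tz": 0.006,"rx": 0,"ry": 0,"rz": 0},{"claw": 1,"tx": 0,"ty": 0,"tz": 0.004,"rx": 0,"ry": 0,"rz": 0},{"claw": 1,"tx": 0,"ty": 0,"tz": 0.002,"rx": 0,"ry": 0,"rz": 0},{"claw": 1,"tx": 0,"ty": 0,"tz": 0,"rx": 0,"ry": 0,"rz": 0},{"claw": 1,"tx": 0,"ty": 0,"tz": 0,"rx": 0,"ry": 0,"rz": 0}]'

```text
clock: 6.55
ee_pos: [0.4513, 0.0735, 0.0374]
tool_rot: [2.553, 1.83, -0.001]
ft_force: [-1.0, -0.9, -1.7]
gripper_width: 0.0398
```

```bash
python3 - <<'E'
from rig import *; from h import *
plan(sense(),.4484,.0697,.0375)
E
```

```text
t 6.55 pos [0.4513 0.0735 0.0374] yaw 71.3 tilt 0.05 w 0.0398 q7 1.09
 need now-axes mm [-4.6 -1.5 -0.1]
 level rx,ry [-0.01  0.05]
```

Call:
play_rows --moves '[{"claw": 1,"tx": -0.002,"ty": -0.001,"tz": -0.003,"rx": 0,"ry": 0,"rz": 0},{"claw": 1,"tx": -0.003,"ty": -0.001,"tz": 0,"rx": 0,"ry": 0,"rz": 0},{"claw": 1,"tx": 0,"ty": 0,"tz": 0.001,"rx": 0,"ry": 0,"rz": 0},{"claw": 1,"tx": 0,"ty": 0,"tz": 0.002,"rx": 0,"ry": 0,"rz": 0},{"claw": 1,"tx": 0,"ty": 0,"tz": 0,"rx": 0,"ry": 0,"rz": 0},{"claw": 0.5,"tx": 0,"ty": 0,"tz": 0,"rx": 0,"ry": 0,"rz": 0},{"claw": 0.3,"tx": 0,"ty": 0,"tz": 0,"rx": 0,"ry": 0,"rz": 0},{"claw": 0,"tx": 0,"ty": 0,"tz": 0,"rx": 0,"ry": 0,"rz": 0},{"claw": 0,"tx": 0,"ty": 0,"tz": 0,"rx": 0,"ry": 0,"rz": 0},{"claw": 0,"tx": 0,"ty": 0,"tz": -0.01,"rx": 0,"ry": 0,"rz": 0}]'

```text
clock: 7.8
ee_pos: [0.4476, 0.0692, 0.0479]
tool_rot: [2.553, 1.83, -0.001]
ft_force: [-0.1, -0.2, 0.1]
gripper_width: 0.0856
```

```bash
python3 - <<'E'
from rig import *; from h import *
plan(sense(),.4575,.267,.12)
E
```

```text
t 7.8 pos [0.4476 0.0692 0.0479] yaw 71.3 tilt 0.05 w 0.0856 q7 1.09
 need now-axes mm [190.4 -54.2 -72.2]
 level rx,ry [-0.    0.04]
```

Call:
play_rows --moves '[{"claw": 0,"tx": 0,"ty": 0,"tz": -0.03,"rx": 0,"ry": 0,"rz": 0},{"claw": 0,"tx": 0,"ty": 0,"tz": -0.04,"rx": 0,"ry": 0,"rz": 0},{"claw": 0,"tx": 0.02,"ty": -0.005,"tz": -0.02,"rx": 0,"ry": 0,"rz": 0},{"claw": 0,"tx": 0.035,"ty": -0.01,"tz": 0,"rx": 0,"ry": 0,"rz": 0},{"claw": 0,"tx": 0.04,"ty": -0.012,"tz": 0,"rx": 0,"ry": 0,"rz": 0},{"claw": 0,"tx": 0.04,"ty": -0.012,"tz": 0,"rx": 0,"ry": 0,"rz": 0},{"claw": 0,"tx": 0.035,"ty": -0.01,"tz": 0,"rx": 0,"ry": 0,"rz": 0},{"claw": 0,"tx": 0.02,"ty": -0.005,"tz": 0,"rx": 0,"ry": 0,"rz": 0},{"claw": 0,"tx": 0,"ty": 0,"tz": 0,"rx": 0,"ry": 0,"rz": 0},{"claw": 0,"tx": 0,"ty": 0,"tz": 0,"rx": 0,"ry": 0,"rz": 0}]'

```text
clock: 9.05
ee_pos: [0.4607, 0.2695, 0.1488]
tool_rot: [2.557, 1.82, 0.011]
ft_force: [0.6, 0.2, -0.5]
gripper_width: 0.0854
```

```bash
python3 - <<'E'
from rig import *; from h import *
plan(sense(),.4575,.267,.016)
c=calibration('wrist');p,d=snapshot('wrist');b=p[:,:,::-1].copy()
t=rect(c,b,.032,.3975,.5175,.207,.327,.0003)
ct=calibration('top');pt,_=snapshot('top');pt=pt[:,:,::-1].copy()
t2=rect(ct,pt,.05,.388,.508,.01,.13,.0003)
cv2.imwrite('pics/w4.png',np.hstack([t,t2]));cv2.imwrite('pics/w4f.png',b)
E
```

```text
t 9.05 pos [0.4607 0.2695 0.1488] yaw 70.9 tilt 0.42 w 0.0854 q7 0.68
 need now-axes mm [ -3.9  -3.  132.8]
 level rx,ry [ 0.36 -0.22]
```

View pics/w4.png

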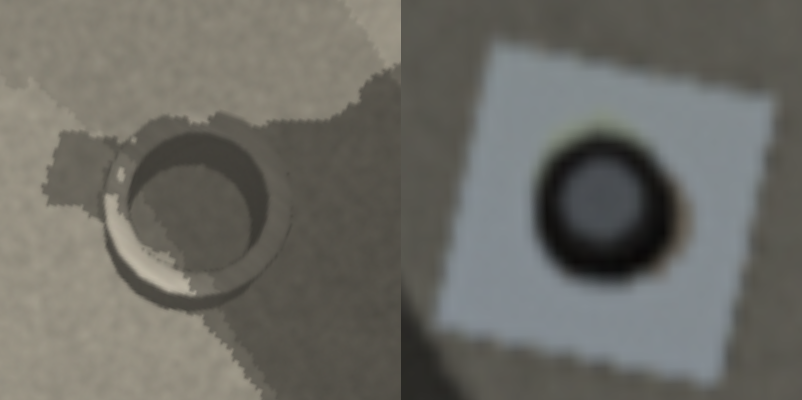

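View pics/w4f.png

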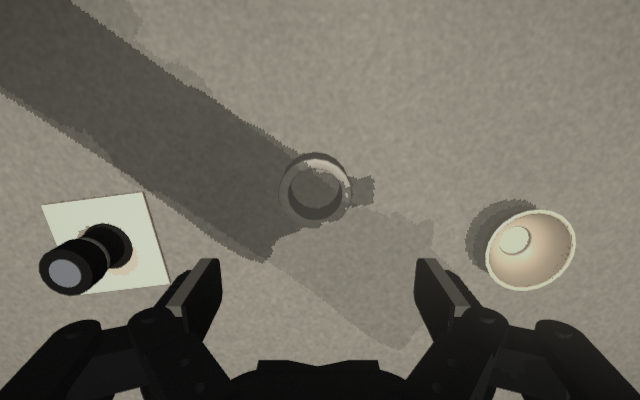

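Wrist picture: the ring is at (316,188), measured at (0.4572, 0.2675), which agrees with the earlier fix. The top view (right tile) shows the eyepiece centred on its pad.

Call:
play_rows --moves '[{"claw": 0,"tx": -0.003,"ty": -0.003,"tz": 0.012,"rx": 0.3,"ry": -0.2,"rz": 0},{"claw": 0,"tx": 0,"ty": 0,"tz": 0.025,"rx": 0,"ry": 0,"rz": 0},{"claw": 0,"tx": 0,"ty": 0,"tz": 0.025,"rx": 0,"ry": 0,"rz": 0},{"claw": 0,"tx": 0,"ty": 0,"tz": 0.025,"rx": 0,"ry": 0,"rz": 0},{"claw": 0,"tx": 0,"ty": 0,"tz": 0.018,"rx": 0,"ry": 0,"rz": 0},{"claw": 0,"tx": 0,"ty": 0,"tz": 0.01,"rx": 0,"ry": 0,"rz": 0},{"claw": 0,"tx": 0,"ty": 0,"tz": 0.006,"rx": 0,"ry": 0,"rz": 0},{"claw": 0,"tx": 0,"ty": 0,"tz": 0.003,"rx": 0,"ry": 0,"rz": 0},{"claw": 0,"tx": 0,"ty": 0,"tz": 0,"rx": 0,"ry": 0,"rz": 0},{"claw": 0,"tx": 0,"ty": 0,"tz": 0,"rx": 0,"ry": 0,"rz": 0}]'

```text
clock: 10.4
ee_pos: [0.4566, 0.2607, 0.0189]
tool_rot: [2.567, 1.81, -0.002]
ft_force: [-0.5, -0.1, 0.6]
gripper_width: 0.0858
```

```bash
python3 - <<'E'
from rig import *; from h import *
plan(sense(),.4572,.2675,.016)
E
```

```text
t 10.4 pos [0.4566 0.2607 0.0189] yaw 70.4 tilt 0.1 w 0.0858 q7 0.71
 need now-axes mm [ 6.6 -1.7  2.9]
 level rx,ry [0.01 0.1 ]
```

Call:
play_rows --moves '[{"claw": 0,"tx": 0.004,"ty": -0.001,"tz": 0.002,"rx": 0,"ry": 0,"rz": 0},{"claw": 0,"tx": 0.003,"ty": -0.001,"tz": 0.001,"rx": 0,"ry": 0,"rz": 0},{"claw": 0.2,"tx": 0,"ty": 0,"tz": 0,"rx": 0,"ry": 0,"rz": 0},{"claw": 0.4,"tx": 0,"ty": 0,"tz": 0,"rx": 0,"ry": 0,"rz": 0},{"claw": 1,"tx": 0,"ty": 0,"tz": 0,"rx": 0,"ry": 0,"rz": 0},{"claw": 1,"tx": 0,"ty": 0,"tz": 0,"rx": 0,"ry": 0,"rz": 0},{"claw": 1,"tx": 0,"ty": 0,"tz": 0,"rx": 0,"ry": 0,"rz": 0},{"claw": 1,"tx": 0,"ty": 0,"tz": 0,"rx": 0,"ry": 0,"rz": 0},{"claw": 1,"tx": 0,"ty": 0,"tz": 0,"rx": 0,"ry": 0,"rz": 0},{"claw": 1,"tx": 0,"ty": 0,"tz": 0,"rx": 0,"ry": 0,"rz": 0}]'

```text
clock: 11.65
ee_pos: [0.4576, 0.2692, 0.0167]
tool_rot: [2.566, 1.81, 0.001]
ft_force: [0.8, -0.1, 0.1]
gripper_width: 0.0558
```

```bash
python3 - <<'E'
from rig import *; from h import *
plan(sense(),.456,-.243,.12)
E
```

```text
t 11.65 pos [0.4576 0.2692 0.0167] yaw 70.4 tilt 0.07 w 0.0558 q7 0.7
 need now-axes mm [-483.1  170.4 -103. ]
 level rx,ry [0.07 0.01]
```

Call:
play_rows --moves '[{"claw": 1,"tx": 0,"ty": 0,"tz": -0.02,"rx": 0,"ry": 0,"rz": 0},{"claw": 1,"tx": 0,"ty": 0,"tz": -0.035,"rx": 0,"ry": 0,"rz": 0},{"claw": 1,"tx": 0,"ty": 0,"tz": -0.035,"rx": 0,"ry": 0,"rz": 0},{"claw": 1,"tx": -0.02,"ty": 0.007,"tz": -0.015,"rx": 0,"ry": 0,"rz": 0},{"claw": 1,"tx": -0.038,"ty": 0.013,"tz": 0,"rx": 0,"ry": 0,"rz": 0},{"claw": 1,"tx": -0.045,"ty": 0.016,"tz": 0,"rx": 0,"ry": 0,"rz": 0},{"claw": 1,"tx": -0.045,"ty": 0.016,"tz": 0,"rx": 0,"ry": 0,"rz": 0},{"claw": 1,"tx": -0.045,"ty": 0.016,"tz": 0,"rx": 0,"ry": 0,"rz": 0},{"claw": 1,"tx": -0.045,"ty": 0.016,"tz": 0,"rx": 0,"ry": 0,"rz": 0},{"claw": 1,"tx": -0.045,"ty": 0.016,"tz": 0,"rx": 0,"ry": 0,"rz": 0}]'

```text
clock: 12.9
ee_pos: [0.4542, -0.0372, 0.1232]
tool_rot: [2.56, 1.821, -0.007]
ft_force: [0.6, 1.1, -1.2]
gripper_width: 0.0556
```

```bash
python3 - <<'E'
from rig import *; from h import *
plan(sense(),.456,-.243,.12)
E
```

```text
t 12.9 pos [ 0.4542 -0.0372  0.1232] yaw 70.8 tilt 0.26 w 0.0556 q7 1.3
 need now-axes mm [-193.8   69.2    3.8]
 level rx,ry [-0.15  0.22]
```

Call:
play_rows --moves '[{"claw": 1,"tx": -0.045,"ty": 0.016,"tz": 0,"rx": 0,"ry": 0,"rz": 0},{"claw": 1,"tx": -0.045,"ty": 0.016,"tz": 0,"rx": 0,"ry": 0,"rz": 0},{"claw": 1,"tx": -0.042,"ty": 0.015,"tz": 0,"rx": 0,"ry": 0,"rz": 0},{"claw": 1,"tx": -0.032,"ty": 0.012,"tz": 0,"rx": 0,"ry": 0,"rz": 0},{"claw": 1,"tx": -0.02,"ty": 0.007,"tz": 0,"rx": 0,"ry": 0,"rz": 0},{"claw": 1,"tx": -0.008,"ty": 0.003,"tz": 0.01,"rx": 0,"ry": 0,"rz": 0},{"claw": 1,"tx": 0,"ty": 0,"tz": 0.015,"rx": 0,"ry": 0,"rz": 0},{"claw": 1,"tx": 0,"ty": 0,"tz": 0.01,"rx": 0,"ry": 0,"rz": 0},{"claw": 1,"tx": 0,"ty": 0,"tz": 0,"rx": 0,"ry": 0,"rz": 0},{"claw": 1,"tx": 0,"ty": 0,"tz": 0,"rx": 0,"ry": 0,"rz": 0}]'

```text
clock: 14.15
ee_pos: [0.4516, -0.2481, 0.0835]
tool_rot: [-2.559, -1.814, 0.013]
ft_force: [0.1, -0.4, -2.1]
gripper_width: 0.0557
```

```bash
python3 - <<'E'
from rig import *; from h import *
plan(sense(),.456,-.243,.0215)
c=calibration('wrist');p,d=snapshot('wrist');b=p[:,:,::-1].copy()
t=rect(c,b,.004,.396,.516,-.303,-.183,.0003)
cv2.imwrite('pics/w5.png',np.hstack([t,cv2.resize(b,(400,250)).repeat(1,0)[:, :] if 0 else cv2.copyMakeBorder(cv2.resize(b,(400,250)),0,150,0,0,0)]))
E
```

```text
t 14.15 pos [ 0.4516 -0.2481  0.0835] yaw 70.7 tilt 0.55 w 0.0557 q7 1.83
 need now-axes mm [ 6.5  3.  62. ]
 level rx,ry [-0.5   0.21]
```

View pics/w5.png

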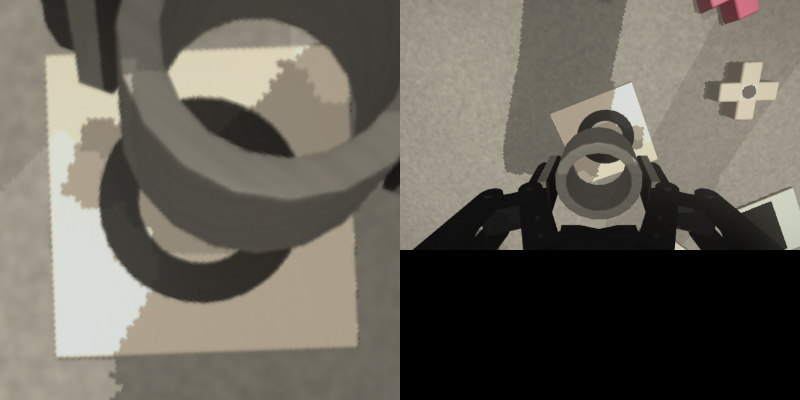

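Wrist picture: the held ring and, below it, the ring silhouette with its centre at (0.4563, -0.2437).

Call:
play_rows --moves '[{"claw": 1,"tx": 0.003,"ty": 0.002,"tz": 0.005,"rx": -0.5,"ry": 0.2,"rz": 0},{"claw": 1,"tx": 0.003,"ty": 0.002,"tz": 0.012,"rx": 0,"ry": 0,"rz": 0},{"claw": 1,"tx": 0,"ty": 0,"tz": 0.012,"rx": 0,"ry": 0,"rz": 0},{"claw": 1,"tx": 0,"ty": 0,"tz": 0.012,"rx": 0,"ry": 0,"rz": 0},{"claw": 1,"tx": 0,"ty": 0,"tz": 0.008,"rx": 0,"ry": 0,"rz": 0},{"claw": 1,"tx": 0,"ty": 0,"tz": 0.005,"rx": 0,"ry": 0,"rz": 0},{"claw": 1,"tx": 0,"ty": 0,"tz": 0.003,"rx": 0,"ry": 0,"rz": 0},{"claw": 1,"tx": 0,"ty": 0,"tz": 0.002,"rx": 0,"ry": 0,"rz": 0},{"claw": 1,"tx": 0,"ty": 0,"tz": 0,"rx": 0,"ry": 0,"rz": 0},{"claw": 1,"tx": 0,"ty": 0,"tz": 0,"rx": 0,"ry": 0,"rz": 0}]'

```text
clock: 15.45
ee_pos: [0.4586, -0.2435, 0.0211]
tool_rot: [2.561, 1.816, 0.002]
ft_force: [0.7, 0.6, -2.3]
gripper_width: 0.0558
```

```bash
python3 - <<'E'
from rig import *; from h import *
plan(sense(),.4562,-.2436,.021)
E
```

```text
t 15.45 pos [ 0.4586 -0.2435  0.0211] yaw 70.7 tilt 0.14 w 0.0558 q7 1.88
 need now-axes mm [-0.8 -2.3  0.1]
 level rx,ry [ 0.14 -0.01]
```

Call:
play_rows --moves '[{"claw": 1,"tx": 0,"ty": -0.002,"tz": -0.001,"rx": 0,"ry": 0,"rz": 0},{"claw": 1,"tx": 0,"ty": 0,"tz": 0.001,"rx": 0,"ry": 0,"rz": 0},{"claw": 1,"tx": 0,"ty": 0,"tz": 0,"rx": 0,"ry": 0,"rz": 0},{"claw": 0.4,"tx": 0,"ty": 0,"tz": 0,"rx": 0,"ry": 0,"rz": 0},{"claw": 0.2,"tx": 0,"ty": 0,"tz": 0,"rx": 0,"ry": 0,"rz": 0},{"claw": 0,"tx": 0,"ty": 0,"tz": 0,"rx": 0,"ry": 0,"rz": 0},{"claw": 0,"tx": 0,"ty": 0,"tz": 0,"rx": 0,"ry": 0,"rz": 0},{"claw": 0,"tx": 0,"ty": 0,"tz": -0.01,"rx": 0,"ry": 0,"rz": 0},{"claw": 0,"tx": 0,"ty": 0,"tz": -0.03,"rx": 0,"ry": 0,"rz": 0},{"claw": 0,"tx": 0,"ty": 0,"tz": -0.04,"rx": 0,"ry": 0,"rz": 0}]'

```text
clock: 16.7
ee_pos: [0.4552, -0.2424, 0.1025]
tool_rot: [-2.562, -1.817, 0.002]
ft_force: [0.4, -0.3, 0.4]
gripper_width: 0.0855
```

```bash
python3 - <<'E'
from rig import *; from h import *
plan(sense(),.451,-.102,.12,72)
E
```

```text
t 16.7 pos [ 0.4552 -0.2424  0.1025] yaw 70.7 tilt 0.09 w 0.0855 q7 1.81
 need now-axes mm [131.1 -50.4 -17.5]
 level rx,ry [-0.08  0.03]
 turn rz -1.3  need after-turn mm [132.2 -47.3 -17.5]
```

Call:
play_rows --moves '[{"claw": 0,"tx": 0.015,"ty": -0.006,"tz": -0.02,"rx": 0,"ry": 0,"rz": -1},{"claw": 0,"tx": 0.03,"ty": -0.011,"tz": 0,"rx": 0,"ry": 0,"rz": 0},{"claw": 0,"tx": 0.03,"ty": -0.011,"tz": 0,"rx": 0,"ry": 0,"rz": 0},{"claw": 0,"tx": 0.03,"ty": -0.011,"tz": 0,"rx": 0,"ry": 0,"rz": 0},{"claw": 0,"tx": 0.018,"ty": -0.007,"tz": 0,"rx": 0,"ry": 0,"rz": 0},{"claw": 0,"tx": 0.008,"ty": -0.003,"tz": 0,"rx": 0,"ry": 0,"rz": 0},{"claw": 0,"tx": 0,"ty": 0,"tz": 0,"rx": 0,"ry": 0,"rz": 0},{"claw": 0,"tx": 0,"ty": 0,"tz": 0,"rx": 0,"ry": 0,"rz": 0},{"claw": 0,"tx": 0,"ty": 0,"tz": 0,"rx": 0,"ry": 0,"rz": 0},{"claw": 0,"tx": 0,"ty": 0,"tz": 0,"rx": 0,"ry": 0,"rz": 0}]'

```text
clock: 17.95
ee_pos: [0.453, -0.1043, 0.1321]
tool_rot: [2.545, 1.825, 0.011]
ft_force: [0.1, 0.1, 0.3]
gripper_width: 0.0855
```

```bash
python3 - <<'E'
from rig import *; from h import *
plan(sense(),.451,-.102,.013,72)
c=calibration('wrist');p,d=snapshot('wrist');b=p[:,:,::-1].copy()
t=rect(c,b,.024,.391,.511,-.162,-.042,.0003)
ct=calibration('top');pt,_=snapshot('top');pt=pt[:,:,::-1].copy()
t2=rect(ct,pt,.036,.396,.516,-.303,-.183,.0003)
cv2.imwrite('pics/w6.png',np.hstack([t,t2]))
g=cv2.cvtColor(t,6);th,m=cv2.threshold(cv2.GaussianBlur(g,(0,0),2),0,255,cv2.THRESH_OTSU)
cs,_=cv2.findContours(m,0,2)
for k in cs:
    if cv2.contourArea(k)>3000: print(cv2.contourArea(k)*.09,cv2.minAreaRect(k))
E
```

```text
t 17.95 pos [ 0.453  -0.1043  0.1321] yaw 71.3 tilt 0.71 w 0.0855 q7 1.46
 need now-axes mm [  1.5  -4.1 119.1]
 level rx,ry [ 0.71 -0.01]
 turn rz -0.7  need after-turn mm [  1.5  -2.6 119.1]
9679.05 ((199.5, 199.5), (399.0, 399.0), 90.0)
```

View pics/w6.png

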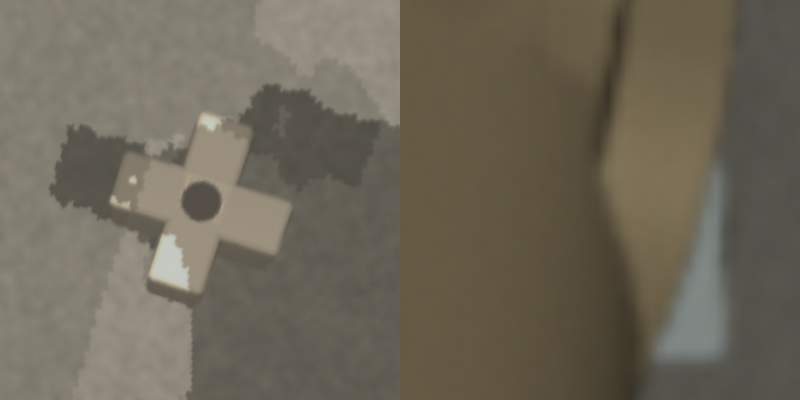

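Wrist picture: the white cross centre is at (0.4507, -0.1023), with arms turned about 17° clockwise. The arm hides the ring in the top view, so I'll check it later.

Call:
play_rows --moves '[{"claw": 0,"tx": 0.002,"ty": -0.003,"tz": 0.012,"rx": 0.7,"ry": 0,"rz": -1.7},{"claw": 0,"tx": 0,"ty": 0,"tz": 0.025,"rx": 0,"ry": 0,"rz": 0},{"claw": 0,"tx": 0,"ty": 0,"tz": 0.025,"rx": 0,"ry": 0,"rz": 0},{"claw": 0,"tx": 0,"ty": 0,"tz": 0.02,"rx": 0,"ry": 0,"rz": 0},{"claw": 0,"tx": 0,"ty": 0,"tz": 0.014,"rx": 0,"ry": 0,"rz": 0},{"claw": 0,"tx": 0,"ty": 0,"tz": 0.008,"rx": 0,"ry": 0,"rz": 0},{"claw": 0,"tx": 0,"ty": 0,"tz": 0.005,"rx": 0,"ry": 0,"rz": 0},{"claw": 0,"tx": 0,"ty": 0,"tz": 0.002,"rx": 0,"ry": 0,"rz": 0},{"claw": 0,"tx": 0,"ty": 0,"tz": 0,"rx": 0,"ry": 0,"rz": 0},{"claw": 0,"tx": 0,"ty": 0,"tz": 0,"rx": 0,"ry": 0,"rz": 0}]'

```text
clock: 19.3
ee_pos: [0.4506, -0.1004, 0.0153]
tool_rot: [-2.516, -1.878, 0.001]
ft_force: [0.5, -0.5, 0.1]
gripper_width: 0.0852
```

```bash
python3 - <<'E'
from rig import *; from h import *
plan(sense(),.4507,-.1023,.013,73)
E
```

```text
t 19.3 pos [ 0.4506 -0.1004  0.0153] yaw 73.5 tilt 0.12 w 0.0852 q7 1.59
 need now-axes mm [-1.8  0.7  2.3]
 level rx,ry [-0.12 -0.02]
 turn rz 0.5  need after-turn mm [-1.8  0.7  2.3]
```

Call:
play_rows --moves '[{"claw": 0,"tx": -0.002,"ty": 0.001,"tz": 0.002,"rx": 0,"ry": 0,"rz": 0},{"claw": 0,"tx": 0,"ty": 0,"tz": 0,"rx": 0,"ry": 0,"rz": 0},{"claw": 0.2,"tx": 0,"ty": 0,"tz": 0,"rx": 0,"ry": 0,"rz": 0},{"claw": 0.4,"tx": 0,"ty": 0,"tz": 0,"rx": 0,"ry": 0,"rz": 0},{"claw": 1,"tx": 0,"ty": 0,"tz": 0,"rx": 0,"ry": 0,"rz": 0},{"claw": 1,"tx": 0,"ty": 0,"tz": 0,"rx": 0,"ry": 0,"rz": 0},{"claw": 1,"tx": 0,"ty": 0,"tz": 0,"rx": 0,"ry": 0,"rz": 0},{"claw": 1,"tx": 0,"ty": 0,"tz": 0,"rx": 0,"ry": 0,"rz": 0},{"claw": 1,"tx": 0,"ty": 0,"tz": 0,"rx": 0,"ry": 0,"rz": 0},{"claw": 1,"tx": 0,"ty": 0,"tz": 0,"rx": 0,"ry": 0,"rz": 0}]'

```text
clock: 20.55
ee_pos: [0.4516, -0.1028, 0.014]
tool_rot: [-2.517, -1.878, -0.001]
ft_force: [0.0, -0.0, 1.4]
gripper_width: 0.053
```

```bash
python3 - <<'E'
from rig import *; from h import *
plan(sense(),.6435,-.2442,.12,31)
E
```

```text
t 20.55 pos [ 0.4516 -0.1028  0.014 ] yaw 73.5 tilt 0.07 w 0.053 q7 1.6
 need now-axes mm [ -80.9  224.1 -106.2]
 level rx,ry [-0.03 -0.06]
 turn rz 42.5  need after-turn mm [  91.6  220.1 -106. ]
```

Call:
play_rows --moves '[{"claw": 1,"tx": 0,"ty": 0,"tz": -0.02,"rx": 0,"ry": 0,"rz": 0},{"claw": 1,"tx": 0,"ty": 0,"tz": -0.03,"rx": 0,"ry": 0,"rz": 0},{"claw": 1,"tx": 0,"ty": 0,"tz": -0.03,"rx": 0,"ry": 0,"rz": 8.5},{"claw": 1,"tx": 0,"ty": 0,"tz": -0.02,"rx": 0,"ry": 0,"rz": 8.5},{"claw": 1,"tx": 0,"ty": 0,"tz": 0,"rx": 0,"ry": 0,"rz": 8.5},{"claw": 1,"tx": 0,"ty": 0,"tz": 0,"rx": 0,"ry": 0,"rz": 8.5},{"claw": 1,"tx": 0,"ty": 0,"tz": 0,"rx": 0,"ry": 0,"rz": 8.5},{"claw": 1,"tx": 0.008,"ty": 0.02,"tz": 0,"rx": 0,"ry": 0,"rz": 0},{"claw": 1,"tx": 0.014,"ty": 0.034,"tz": 0,"rx": 0,"ry": 0,"rz": 0},{"claw": 1,"tx": 0.016,"ty": 0.04,"tz": 0,"rx": 0,"ry": 0,"rz": 0}]'

```text
clock: 21.8
ee_pos: [0.5302, -0.1637, 0.1152]
tool_rot: [-3.03, -0.806, 0.004]
ft_force: [0.4, 0.5, -0.7]
gripper_width: 0.0533
```

```bash
python3 - <<'E'
from rig import *; from h import *
plan(sense(),.6435,-.2442,.09,31)
E
```

```text
t 21.8 pos [ 0.5302 -0.1637  0.1152] yaw 29.8 tilt 0.37 w 0.0533 q7 0.95
 need now-axes mm [ 58.4 126.3  24.4]
 level rx,ry [-0.36  0.05]
 turn rz -1.2  need after-turn mm [ 55.6 127.4  25.2]
```

Call:
play_rows --moves '[{"claw": 1,"tx": 0.017,"ty": 0.037,"tz": 0,"rx": 0,"ry": 0,"rz": -0.9},{"claw": 1,"tx": 0.017,"ty": 0.036,"tz": 0.004,"rx": 0,"ry": 0,"rz": 0},{"claw": 1,"tx": 0.012,"ty": 0.025,"tz": 0.008,"rx": 0,"ry": 0,"rz": 0},{"claw": 1,"tx": 0.006,"ty": 0.015,"tz": 0.008,"rx": 0,"ry": 0,"rz": 0},{"claw": 1,"tx": 0.003,"ty": 0.006,"tz": 0.004,"rx": 0,"ry": 0,"rz": 0},{"claw": 1,"tx": 0,"ty": 0,"tz": 0,"rx": 0,"ry": 0,"rz": 0},{"claw": 1,"tx": 0,"ty": 0,"tz": 0,"rx": 0,"ry": 0,"rz": 0},{"claw": 1,"tx": 0,"ty": 0,"tz": 0,"rx": 0,"ry": 0,"rz": 0},{"claw": 1,"tx": 0,"ty": 0,"tz": 0,"rx": 0,"ry": 0,"rz": 0},{"claw": 1,"tx": 0,"ty": 0,"tz": 0,"rx": 0,"ry": 0,"rz": 0}]'

```text
clock: 23.05
ee_pos: [0.641, -0.2401, 0.0876]
tool_rot: [-3.022, -0.832, 0.007]
ft_force: [-0.3, -0.6, -1.2]
gripper_width: 0.0529
```

```bash
python3 - <<'E'
from rig import *; from h import *
plan(sense(),.6435,-.2442,.019,31)
c=calibration('wrist');p,d=snapshot('wrist');b=p[:,:,::-1].copy()
t=rect(c,b,.004,.5835,.7035,-.3042,-.1842,.0003)
cv2.imwrite('pics/w7.png',np.hstack([t,cv2.copyMakeBorder(cv2.resize(b,(400,250)),0,150,0,0,0)]))
E
```

```text
t 23.05 pos [ 0.641  -0.2401  0.0876] yaw 30.8 tilt 0.5 w 0.0529 q7 1.08
 need now-axes mm [ 0.2  5.4 68.6]
 level rx,ry [-0.48  0.14]
 turn rz -0.2  need after-turn mm [ 0.   4.8 68.6]
```

View pics/w7.png

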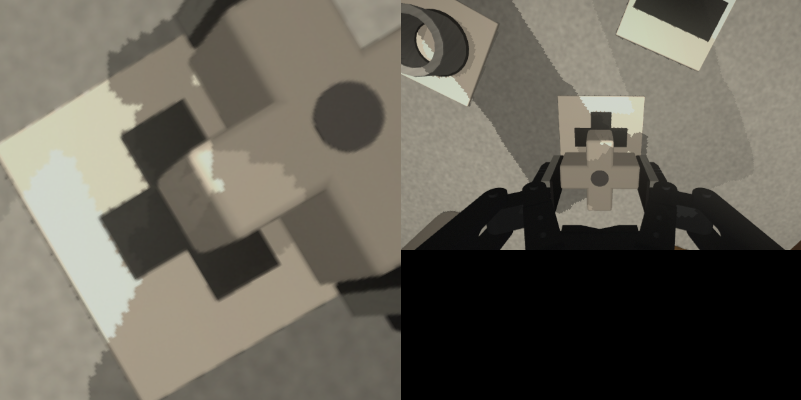

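Wrist picture: the held cross is lined up with its silhouette, whose centre is (0.6435, -0.2444) with arms at about 30.5°, so the target is confirmed.

Call:
play_rows --moves '[{"claw": 1,"tx": 0,"ty": 0.003,"tz": 0.006,"rx": -0.5,"ry": 0.1,"rz": 0},{"claw": 1,"tx": 0,"ty": 0.002,"tz": 0.012,"rx": 0,"ry": 0,"rz": 0},{"claw": 1,"tx": 0,"ty": 0,"tz": 0.014,"rx": 0,"ry": 0,"rz": 0},{"claw": 1,"tx": 0,"ty": 0,"tz": 0.014,"rx": 0,"ry": 0,"rz": 0},{"claw": 1,"tx": 0,"ty": 0,"tz": 0.01,"rx": 0,"ry": 0,"rz": 0},{"claw": 1,"tx": 0,"ty": 0,"tz": 0.006,"rx": 0,"ry": 0,"rz": 0},{"claw": 1,"tx": 0,"ty": 0,"tz": 0.003,"rx": 0,"ry": 0,"rz": 0},{"claw": 1,"tx": 0,"ty": 0,"tz": 0.001,"rx": 0,"ry": 0,"rz": 0},{"claw": 1,"tx": 0,"ty": 0,"tz": 0,"rx": 0,"ry": 0,"rz": 0},{"claw": 1,"tx": 0,"ty": 0,"tz": 0,"rx": 0,"ry": 0,"rz": 0}]'

```text
clock: 24.35
ee_pos: [0.6436, -0.2448, 0.0188]
tool_rot: [3.029, 0.833, -0.0]
ft_force: [1.1, -0.1, -1.1]
gripper_width: 0.0528
```

```bash
python3 - <<'E'
from rig import *; from h import *
plan(sense(),.6435,-.2443,.0185,31)
E
```

```text
t 24.35 pos [ 0.6436 -0.2448  0.0188] yaw 30.8 tilt 0.02 w 0.0528 q7 1.1
 need now-axes mm [ 0.2 -0.5  0.3]
 level rx,ry [0.01 0.01]
 turn rz -0.2  need after-turn mm [ 0.2 -0.5  0.3]
```

Call:
play_rows --moves '[{"claw": 1,"tx": 0,"ty": 0,"tz": 0.001,"rx": 0,"ry": 0,"rz": 0},{"claw": 1,"tx": 0,"ty": 0,"tz": 0,"rx": 0,"ry": 0,"rz": 0},{"claw": 0.4,"tx": 0,"ty": 0,"tz": 0,"rx": 0,"ry": 0,"rz": 0},{"claw": 0.2,"tx": 0,"ty": 0,"tz": 0,"rx": 0,"ry": 0,"rz": 0},{"claw": 0,"tx": 0,"ty": 0,"tz": 0,"rx": 0,"ry": 0,"rz": 0},{"claw": 0,"tx": 0,"ty": 0,"tz": 0,"rx": 0,"ry": 0,"rz": 0},{"claw": 0,"tx": 0,"ty": 0,"tz": -0.01,"rx": 0,"ry": 0,"rz": 0},{"claw": 0,"tx": 0,"ty": 0,"tz": -0.03,"rx": 0,"ry": 0,"rz": 0},{"claw": 0,"tx": 0,"ty": 0,"tz": -0.04,"rx": 0,"ry": 0,"rz": 0},{"claw": 0,"tx": 0,"ty": 0,"tz": -0.02,"rx": 0,"ry": 0,"rz": 0}]'

```text
clock: 25.6
ee_pos: [0.6428, -0.2446, 0.1207]
tool_rot: [-3.028, -0.833, 0.004]
ft_force: [-0.0, -0.2, 0.3]
gripper_width: 0.0856
```

```bash
python3 - <<'E'
from rig import *; from h import *
plan(sense(),.6445,.074,.13,65)
E
```

```text
t 25.6 pos [ 0.6428 -0.2446  0.1207] yaw 30.8 tilt 0.14 w 0.0856 q7 1.07
 need now-axes mm [ 164.3 -273.    -9.3]
 level rx,ry [-0.08  0.12]
 turn rz -34.2  need after-turn mm [ 289.5 -133.2   -9.3]
```

Call:
play_rows --moves '[{"claw": 0,"tx": 0,"ty": 0,"tz": -0.01,"rx": 0,"ry": 0,"rz": -8.5},{"claw": 0,"tx": 0,"ty": 0,"tz": 0,"rx": 0,"ry": 0,"rz": -8.5},{"claw": 0,"tx": 0,"ty": 0,"tz": 0,"rx": 0,"ry": 0,"rz": -8.5},{"claw": 0,"tx": 0,"ty": 0,"tz": 0,"rx": 0,"ry": 0,"rz": -8.5},{"claw": 0,"tx": 0.02,"ty": -0.009,"tz": 0,"rx": 0,"ry": 0,"rz": 0},{"claw": 0,"tx": 0.04,"ty": -0.018,"tz": 0,"rx": 0,"ry": 0,"rz": 0},{"claw": 0,"tx": 0.045,"ty": -0.021,"tz": 0,"rx": 0,"ry": 0,"rz": 0},{"claw": 0,"tx": 0.045,"ty": -0.021,"tz": 0,"rx": 0,"ry": 0,"rz": 0},{"claw": 0,"tx": 0.045,"ty": -0.021,"tz": 0,"rx": 0,"ry": 0,"rz": 0},{"claw": 0,"tx": 0.04,"ty": -0.018,"tz": 0,"rx": 0,"ry": 0,"rz": 0}]'

```text
clock: 26.85
ee_pos: [0.644, 0.0237, 0.1402]
tool_rot: [2.655, 1.668, 0.01]
ft_force: [-0.2, 0.2, -0.5]
gripper_width: 0.0852
```

```bash
python3 - <<'E'
from rig import *; from h import *
plan(sense(),.6445,.074,.13,65)
E
```

```text
t 26.85 pos [0.644  0.0237 0.1402] yaw 64.3 tilt 0.51 w 0.0852 q7 1.17
 need now-axes mm [ 45.5 -21.5  10.1]
 level rx,ry [ 0.5 -0.1]
 turn rz -0.7  need after-turn mm [ 45.8 -20.9  10.2]
```

Call:
play_rows --moves '[{"claw": 0,"tx": 0.02,"ty": -0.01,"tz": 0,"rx": 0.4,"ry": 0,"rz": -0.7},{"claw": 0,"tx": 0.015,"ty": -0.007,"tz": 0,"rx": 0,"ry": 0,"rz": 0},{"claw": 0,"tx": 0.007,"ty": -0.003,"tz": 0,"rx": 0,"ry": 0,"rz": 0},{"claw": 0,"tx": 0.002,"ty": -0.001,"tz": 0,"rx": 0,"ry": 0,"rz": 0},{"claw": 0,"tx": 0,"ty": 0,"tz": 0,"rx": 0,"ry": 0,"rz": 0},{"claw": 0,"tx": 0,"ty": 0,"tz": 0,"rx": 0,"ry": 0,"rz": 0},{"claw": 0,"tx": 0,"ty": 0,"tz": 0,"rx": 0,"ry": 0,"rz": 0},{"claw": 0,"tx": 0,"ty": 0,"tz": 0,"rx": 0,"ry": 0,"rz": 0},{"claw": 0,"tx": 0,"ty": 0,"tz": 0,"rx": 0,"ry": 0,"rz": 0},{"claw": 0,"tx": 0,"ty": 0,"tz": 0,"rx": 0,"ry": 0,"rz": 0}]'

```text
clock: 28.1
ee_pos: [0.6434, 0.0736, 0.1408]
tool_rot: [2.655, 1.678, 0.003]
ft_force: [-0.5, 0.5, 0.2]
gripper_width: 0.0853
```

```bash
python3 - <<'E'
from rig import *; from h import *
plan(sense(),.6445,.074,.02,65)
c=calibration('wrist');p,d=snapshot('wrist');b=p[:,:,::-1].copy()
t=rect(c,b,.036,.5845,.7045,.014,.134,.0003)
ct=calibration('top');pt,_=snapshot('top');cv2.imwrite('pics/top8.png',pt[:,:,::-1])
cv2.imwrite('pics/w8.png',np.hstack([t,cv2.copyMakeBorder(cv2.resize(b,(400,250)),0,150,0,0,0)]))
E
```

```text
t 28.1 pos [0.6434 0.0736 0.1408] yaw 64.6 tilt 0.11 w 0.0853 q7 1.09
 need now-axes mm [  0.7   0.6 120.8]
 level rx,ry [ 0.1  -0.05]
 turn rz -0.4  need after-turn mm [  0.8   0.8 120.8]
```

View pics/w8.png

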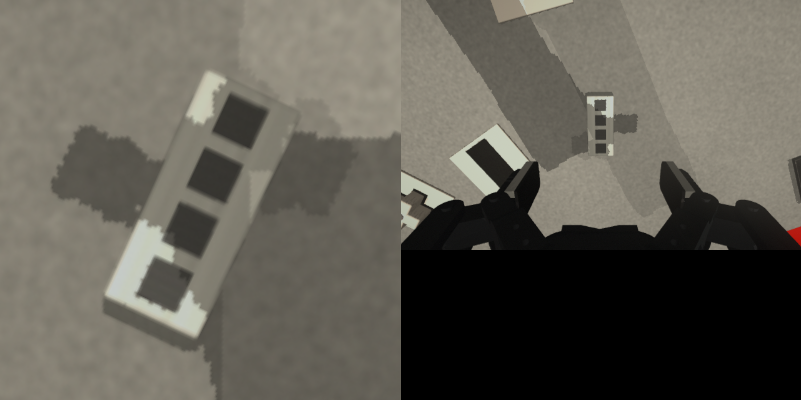

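View pics/top8.png

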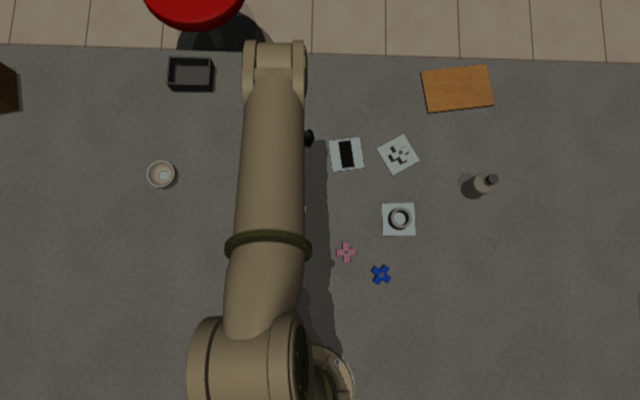

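Wrist picture: the block centre is (0.643, 0.0734) at yaw -24.6°, which agrees. Top view: ring on its pad at (399,217), cross on its pad at (398,154); bowl and bottle have not moved.

Call:
play_rows --moves '[{"claw": 0,"tx": 0,"ty": 0,"tz": 0.012,"rx": 0,"ry": 0,"rz": -0.5},{"claw": 0,"tx": 0,"ty": 0,"tz": 0.025,"rx": 0,"ry": 0,"rz": 0},{"claw": 0,"tx": 0,"ty": 0,"tz": 0.025,"rx": 0,"ry": 0,"rz": 0},{"claw": 0,"tx": 0,"ty": 0,"tz": 0.022,"rx": 0,"ry": 0,"rz": 0},{"claw": 0,"tx": 0,"ty": 0,"tz": 0.014,"rx": 0,"ry": 0,"rz": 0},{"claw": 0,"tx": 0,"ty": 0,"tz": 0.008,"rx": 0,"ry": 0,"rz": 0},{"claw": 0,"tx": 0,"ty": 0,"tz": 0.005,"rx": 0,"ry": 0,"rz": 0},{"claw": 0,"tx": 0,"ty": 0,"tz": 0.002,"rx": 0,"ry": 0,"rz": 0},{"claw": 0,"tx": 0,"ty": 0,"tz": 0,"rx": 0,"ry": 0,"rz": 0},{"claw": 0,"tx": 0,"ty": 0,"tz": 0,"rx": 0,"ry": 0,"rz": 0}]'

```text
clock: 29.45
ee_pos: [0.6441, 0.0743, 0.0226]
tool_rot: [2.644, 1.693, 0.005]
ft_force: [0.0, 0.2, -0.0]
gripper_width: 0.0854
```

```bash
python3 - <<'E'
from rig import *; from h import *
plan(sense(),.6435,.0735,.02,65.3)
E
```

```text
t 29.45 pos [0.6441 0.0743 0.0226] yaw 65.3 tilt 0.22 w 0.0854 q7 1.14
 need now-axes mm [-1.  -0.3  2.6]
 level rx,ry [ 0.18 -0.12]
 turn rz -0.0  need after-turn mm [-1.  -0.2  2.6]
```

Call:
play_rows --moves '[{"claw": 0,"tx": -0.001,"ty": 0,"tz": 0.002,"rx": 0,"ry": 0,"rz": 0},{"claw": 0,"tx": 0,"ty": 0,"tz": 0,"rx": 0,"ry": 0,"rz": 0},{"claw": 0.3,"tx": 0,"ty": 0,"tz": 0,"rx": 0,"ry": 0,"rz": 0},{"claw": 0.6,"tx": 0,"ty": 0,"tz": 0,"rx": 0,"ry": 0,"rz": 0},{"claw": 1,"tx": 0,"ty": 0,"tz": 0,"rx": 0,"ry": 0,"rz": 0},{"claw": 1,"tx": 0,"ty": 0,"tz": 0,"rx": 0,"ry": 0,"rz": 0},{"claw": 1,"tx": 0,"ty": 0,"tz": 0,"rx": 0,"ry": 0,"rz": 0},{"claw": 1,"tx": 0,"ty": 0,"tz": 0,"rx": 0,"ry": 0,"rz": 0},{"claw": 1,"tx": 0,"ty": 0,"tz": 0,"rx": 0,"ry": 0,"rz": 0},{"claw": 1,"tx": 0,"ty": 0,"tz": 0,"rx": 0,"ry": 0,"rz": 0}]'

```text
clock: 30.7
ee_pos: [0.6443, 0.0734, 0.0215]
tool_rot: [2.644, 1.693, 0.008]
ft_force: [1.3, -0.8, 1.5]
gripper_width: 0.0313
```

```bash
python3 - <<'E'
from rig import *; from h import *
plan(sense(),.6402,-.094,.1,98.6)
E
```

```text
t 30.7 pos [0.6443 0.0734 0.0215] yaw 65.3 tilt 0.32 w 0.0313 q7 1.14
 need now-axes mm [-153.6   66.6  -78.7]
 level rx,ry [ 0.26 -0.18]
 turn rz -33.3  need after-turn mm [-164.9  -29.1  -78.5]
```

Call:
play_rows --moves '[{"claw": 1,"tx": 0,"ty": 0,"tz": -0.02,"rx": 0,"ry": 0,"rz": 0},{"claw": 1,"tx": 0,"ty": 0,"tz": -0.03,"rx": 0,"ry": 0,"rz": -8.3},{"claw": 1,"tx": 0,"ty": 0,"tz": -0.02,"rx": 0,"ry": 0,"rz": -8.3},{"claw": 1,"tx": 0,"ty": 0,"tz": 0,"rx": 0,"ry": 0,"rz": -8.3},{"claw": 1,"tx": 0,"ty": 0,"tz": 0,"rx": 0,"ry": 0,"rz": -8.3},{"claw": 1,"tx": -0.02,"ty": -0.004,"tz": 0,"rx": 0,"ry": 0,"rz": 0},{"claw": 1,"tx": -0.038,"ty": -0.007,"tz": 0,"rx": 0,"ry": 0,"rz": 0},{"claw": 1,"tx": -0.04,"ty": -0.007,"tz": 0,"rx": 0,"ry": 0,"rz": 0},{"claw": 1,"tx": -0.035,"ty": -0.006,"tz": 0,"rx": 0,"ry": 0,"rz": 0},{"claw": 1,"tx": -0.015,"ty": -0.003,"tz": 0,"rx": 0,"ry": 0,"rz": 0}]'

```text
clock: 31.95
ee_pos: [0.6402, -0.0874, 0.1025]
tool_rot: [2.046, 2.373, 0.007]
ft_force: [0.1, 0.9, -1.8]
gripper_width: 0.0313
```

```bash
python3 - <<'E'
from rig import *; from h import *
plan(sense(),.6402,-.094,.1,98.6)
E
```

```text
t 31.95 pos [ 0.6402 -0.0874  0.1025] yaw 98.5 tilt 0.53 w 0.0313 q7 1.91
 need now-axes mm [-6.5 -1.   2.5]
 level rx,ry [0.5  0.19]
 turn rz -0.1  need after-turn mm [-6.5 -1.   2.5]
```

Call:
play_rows --moves '[{"claw": 1,"tx": -0.002,"ty": 0,"tz": 0.005,"rx": 0.4,"ry": 0.2,"rz": 0},{"claw": 1,"tx": 0,"ty": 0,"tz": 0.01,"rx": 0,"ry": 0,"rz": 0},{"claw": 1,"tx": 0,"ty": 0,"tz": 0.01,"rx": 0,"ry": 0,"rz": 0},{"claw": 1,"tx": 0,"ty": 0,"tz": 0.005,"rx": 0,"ry": 0,"rz": 0},{"claw": 1,"tx": 0,"ty": 0,"tz": 0,"rx": 0,"ry": 0,"rz": 0},{"claw": 1,"tx": 0,"ty": 0,"tz": 0,"rx": 0,"ry": 0,"rz": 0},{"claw": 1,"tx": 0,"ty": 0,"tz": 0,"rx": 0,"ry": 0,"rz": 0},{"claw": 1,"tx": 0,"ty": 0,"tz": 0,"rx": 0,"ry": 0,"rz": 0},{"claw": 1,"tx": 0,"ty": 0,"tz": 0,"rx": 0,"ry": 0,"rz": 0},{"claw": 1,"tx": 0,"ty": 0,"tz": 0,"rx": 0,"ry": 0,"rz": 0}]'

```text
clock: 33.2
ee_pos: [0.641, -0.0849, 0.0705]
tool_rot: [-2.049, -2.38, -0.005]
ft_force: [0.1, -0.4, -1.8]
gripper_width: 0.0312
```

```bash
python3 - <<'E'
from rig import *; from h import *
plan(sense(),.6402,-.094,.0265,98.6)
c=calibration('wrist');p,d=snapshot('wrist');b=p[:,:,::-1].copy()
t=rect(c,b,.004,.5802,.7002,-.154,-.034,.0003)
cv2.imwrite('pics/w9.png',np.hstack([t,cv2.copyMakeBorder(cv2.resize(b,(400,250)),0,150,0,0,0)]))
E
```

```text
t 33.2 pos [ 0.641  -0.0849  0.0705] yaw 98.5 tilt 0.18 w 0.0312 q7 1.91
 need now-axes mm [-9.1 -2.2 44. ]
 level rx,ry [ 0.08 -0.16]
 turn rz -0.1  need after-turn mm [-8.9 -2.1 44. ]
```

View pics/w9.png

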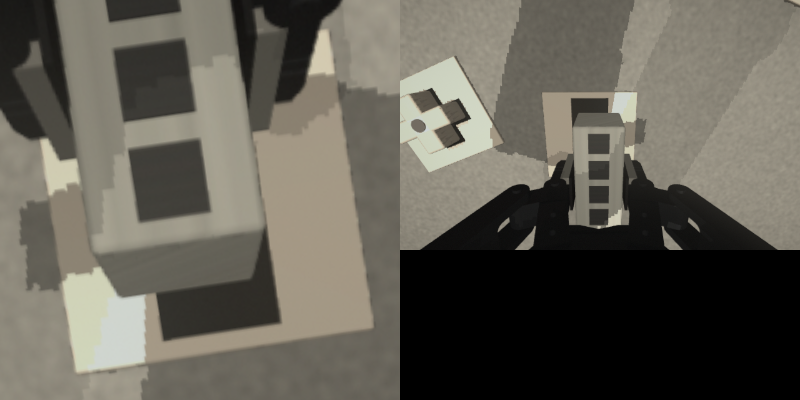

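Wrist picture: the block is held above its silhouette, whose centre is (0.6403, -0.094) at yaw 9°. A further 9 mm shift is needed.

Call:
play_rows --moves '[{"claw": 1,"tx": -0.005,"ty": -0.001,"tz": 0,"rx": 0,"ry": 0,"rz": -0.3},{"claw": 1,"tx": -0.004,"ty": -0.001,"tz": 0.008,"rx": 0,"ry": 0,"rz": 0},{"claw": 1,"tx": 0,"ty": 0,"tz": 0.012,"rx": 0,"ry": 0,"rz": 0},{"claw": 1,"tx": 0,"ty": 0,"tz": 0.01,"rx": 0,"ry": 0,"rz": 0},{"claw": 1,"tx": 0,"ty": 0,"tz": 0.007,"rx": 0,"ry": 0,"rz": 0},{"claw": 1,"tx": 0,"ty": 0,"tz": 0.004,"rx": 0,"ry": 0,"rz": 0},{"claw": 1,"tx": 0,"ty": 0,"tz": 0.002,"rx": 0,"ry": 0,"rz": 0},{"claw": 1,"tx": 0,"ty": 0,"tz": 0,"rx": 0,"ry": 0,"rz": 0},{"claw": 1,"tx": 0,"ty": 0,"tz": 0,"rx": 0,"ry": 0,"rz": 0},{"claw": 1,"tx": 0,"ty": 0,"tz": 0,"rx": 0,"ry": 0,"rz": 0}]'

```text
clock: 34.5
ee_pos: [0.6403, -0.0946, 0.0261]
tool_rot: [-2.042, -2.385, -0.005]
ft_force: [-0.3, 0.2, -1.7]
gripper_width: 0.0311
```

```bash
python3 - <<'E'
from rig import *; from h import *
plan(sense(),.6403,-.094,.0258,98.8)
E
```

```text
t 34.5 pos [ 0.6403 -0.0946  0.0261] yaw 98.9 tilt 0.2 w 0.0311 q7 1.94
 need now-axes mm [0.6 0.1 0.4]
 level rx,ry [ 0.09 -0.18]
 turn rz 0.1  need after-turn mm [0.6 0.1 0.3]
```

Call:
play_rows --moves '[{"claw": 1,"tx": 0,"ty": 0,"tz": 0.001,"rx": 0,"ry": 0,"rz": 0},{"claw": 1,"tx": 0,"ty": 0,"tz": 0,"rx": 0,"ry": 0,"rz": 0},{"claw": 0.6,"tx": 0,"ty": 0,"tz": 0,"rx": 0,"ry": 0,"rz": 0},{"claw": 0.3,"tx": 0,"ty": 0,"tz": 0,"rx": 0,"ry": 0,"rz": 0},{"claw": 0,"tx": 0,"ty": 0,"tz": 0,"rx": 0,"ry": 0,"rz": 0},{"claw": 0,"tx": 0,"ty": 0,"tz": 0,"rx": 0,"ry": 0,"rz": 0},{"claw": 0,"tx": 0,"ty": 0,"tz": -0.01,"rx": 0,"ry": 0,"rz": 0},{"claw": 0,"tx": 0,"ty": 0,"tz": -0.03,"rx": 0,"ry": 0,"rz": 0},{"claw": 0,"tx": 0,"ty": 0,"tz": -0.05,"rx": 0,"ry": 0,"rz": 0},{"claw": 0,"tx": 0,"ty": 0,"tz": -0.05,"rx": 0,"ry": 0,"rz": 0}]'

```text
clock: 35.75
ee_pos: [0.6379, -0.0947, 0.1662]
tool_rot: [-2.038, -2.381, 0.002]
ft_force: [-0.2, -0.2, -0.2]
gripper_width: 0.0853
```

Call:
play_rows --moves '[{"claw": 0,"tx": 0.02,"ty": 0,"tz": -0.04,"rx": 0,"ry": 0,"rz": 0},{"claw": 0,"tx": 0.04,"ty": 0,"tz": -0.02,"rx": 0,"ry": 0,"rz": 0},{"claw": 0,"tx": 0.055,"ty": 0,"tz": 0,"rx": 0,"ry": 0,"rz": 0},{"claw": 0,"tx": 0.055,"ty": 0,"tz": 0,"rx": 0,"ry": 0,"rz": 0},{"claw": 0,"tx": 0.055,"ty": 0,"tz": 0,"rx": 0,"ry": 0,"rz": 0},{"claw": 0,"tx": 0.055,"ty": 0,"tz": 0,"rx": 0,"ry": 0,"rz": 0},{"claw": 0,"tx": 0.05,"ty": 0,"tz": 0,"rx": 0,"ry": 0,"rz": 0},{"claw": 0,"tx": 0.04,"ty": 0,"tz": 0,"rx": 0,"ry": 0,"rz": 0},{"claw": 0,"tx": 0.02,"ty": 0,"tz": 0,"rx": 0,"ry": 0,"rz": 0},{"claw": 0,"tx": 0,"ty": 0,"tz": 0,"rx": 0,"ry": 0,"rz": 0}]'

```text
clock: 37.0
ee_pos: [0.5805, 0.2983, 0.2444]
tool_rot: [2.047, 2.375, 0.019]
ft_force: [-0.4, -0.9, -0.1]
gripper_width: 0.0857
```

```bash
python3 - <<'E'
from rig import *; from h import *
plan(sense(),.5,.3,.2)
obj=dict(eye=(.4484,.0697,.054),ring=(.4563,-.2437,.036),block=(.6403,-.094,.04),cross=(.6435,-.2444,.028))
rows=[]
for n in['top','scene']:
    p,_=snapshot(n);im=p[:,:,::-1].copy(); c=calibration(n)
    cv2.imwrite(f'pics/{n}f.png',im)
    r=[]
    for x,y,z in obj.values():
        t=rect(c,im,z,x-.06,x+.06,y-.06,y+.06,.0006)[:200,:200];t=cv2.convertScaleAbs(t,alpha=1.3)
        cv2.drawMarker(t,(100,100),(0,0,255),0,10); r.append(t)
    rows.append(np.hstack(r))
cv2.imwrite('pics/final.png',np.vstack(rows))
E
```

```text
t 37.0 pos [0.5805 0.2983 0.2444] yaw 98.5 tilt 0.78 w 0.0857 q7 1.23
 need now-axes mm [ 13.4 -79.9  43.4]
 level rx,ry [ 0.77 -0.16]
```

View pics/final.png

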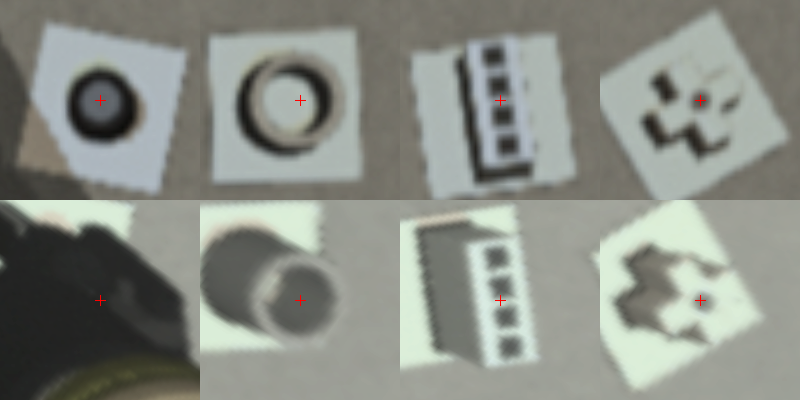

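View pics/scenef.png

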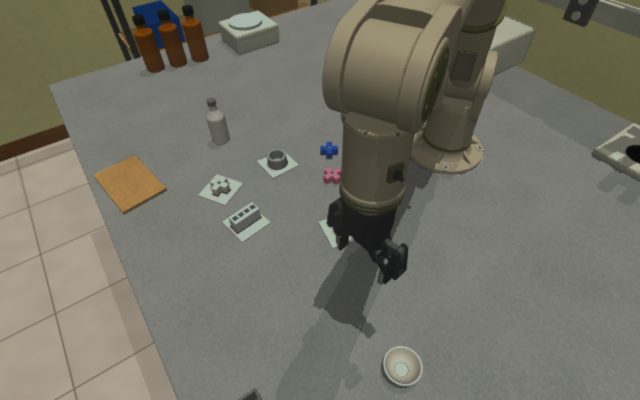

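The top view puts all four centres within about 2 mm of their silhouettes. The scene view agrees for the ring, block and cross, with the bowl (402,366) and bottle (218,125) in their original places.

```bash
python3 - <<'E'
from rig import *
print(hand_in()); s=sense(); print(s['clock'],s['ft_force'])
E
```

```text
the job is handed in; nothing more can be done
None
the job is handed in; nothing more can be done
```

I put the eyepiece, steel ring, cuvette block and white cross each on its own pad, upright, and handed the job in at about 37 s of the 99 s allowed. The hand-in gives no verdict, so what follows rests on my own checks.

- **Release:** each item was let go with the gripper within about 1 mm of the height I worked out for it to rest on its pad.
- **Position:** the last top view shows all four within about 2 mm of their silhouettes. The scene view agrees for the ring, block and cross.
- **Turn:** the gripper's jaws were within about 1° of the silhouette angle for the block and the cross when I let go. In the last top view the block looked by eye a few degrees off, still well inside the limit.
- **Bystanders:** the bowl and bottle were at their original pixels, and the blue and pink crosses were left alone.
- **Not checked:** the arm hid the eyepiece in the last scene view, so its place was confirmed from the top camera only. I took no picture after handing in.

No check failed. The first move call was refused because its rows lacked the turn keys, and nothing moved. Some descents drifted sideways by up to 7 mm, which I corrected before closing or opening the jaws.

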